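Stow a water sample in the field case and close its stayed lid

ROBOT

A 7-joint arm with a two-finger parallel gripper is mounted at the origin on the work surface. World frame = base frame: x ahead of the robot, y to its left, z up, the work surface at z = 0. Lengths are in m, angles in rad, forces in N, time in s.
With the tool pointing down it reaches from about 0.425 to 0.875 m from the base axis. Payload 4.7 kg.
Tool frame: the origin (TCP) lies at the very end of the fingers, on their centre line; the grasp point (between the pads) lies 19 mm behind it; z points along the fingers, y is the line along which they close (so a half turn about z gives the same grasp; the last joint's range is limited). The gripper opens to 87 mm and grips with 3 to 60 N. Pads are 19 mm wide; open, the fingers measure 117 mm over their backs; the gripper's body (75 mm by 190 mm) begins 51 mm behind the grasp point.
Start: joints at [-1.221, 0.321, -0.07, 1.45, 0.023, 1.371, -0.057], TCP at [0.214, 0.614, 0.223] pointing down, gripper open.
Joint ranges: [-2.86, 2.86], [-0.3, 2.09], [-1.38, 1.24], [0.06, 2.45], [-1.56, 4.7], [0.09, 2.05], [-2.69, 2.69]. Speed limits (rad/s): [2.57, 2.57, 3.14, 3.14, 3.14, 3.14, 3.14].

INTERFACE

Orientations are given as a rotation vector (axis times angle).
In Python, from bench import ctrl gives the robot as it stands.
- The arm moves only by the tool jog_arm, never from a script. Its argument "commands" is a list of rows, each a list of 7 numbers: the opening, from 0 (shut) to 1 (fully open), then the shift along the world's x, y, z scaled (see below), then the turn, a rotation vector about the world's x, y, z scaled (see below). A call has exactly 5 rows; each row is the pose to reach, as a shift and turn from the pose commanded when the call began; what a row does not reach only later rows make up. The controller multiplies each number of a shift by 0.5 m and each number of a turn by 30 degrees. A row lasts 1/12 s, in which the tool goes at most 41.7 mm and 7.16 degrees, less where a joint would pass 70% of its speed; a pose out of reach is approached as far as the arm can. A call with a number of a shift or a turn outside -1 to 1 is refused whole. A call with a gripper value outside its range is refused whole. The fingers move at their own pace and stop on an object; "grip_force" is the grip in N (left out, the last holds). Time passes only in rows, so rows that repeat a pose let the fingers close, or fill a call up. It gives the time, the measured TCP pose, the force, the opening and the grip force at its end, in the units of the state.
- ctrl.get_state(): the state, without advancing time (a new reading comes with each control period).
- ctrl.get_image(name): name is "scene" or "top"; returns a dict with "frame" (420x560x3 uint8, red, green, blue), "vfov" (degrees; the focal length in pixels is half the picture's height over the tangent of half this angle, whatever the lens; pixels are square), "cx", "cy" (the principal point, pixels), "distortion" ([k1, k2, p1, p2, k3] as OpenCV has them; the pictures are not rectified), "camera_from_world" (4x4, takes a point from world to camera coordinates). Camera axes: x right, y down, z forward; pixel columns grow to the right and rows downward; lengths in m; the calibration is good to about 2 mm. A picture is of the moment at which its call begins. There is no depth.
- ctrl.close_job(): hands the job in; it is judged then, once.
The state is a dict: "time": time; "joint_positions": joint angles; "qd": joint speeds; "joint_torque": joint torques, N m; "position": TCP position; "tool_rot": TCP orientation; "ft_force": force on the tool from outside, world axes, zero at the start; "torque": the same for the moment, N m; "grip_width": opening from 0.0 (shut) to 1.0 (fully open); "grip_force": force on a finger pad.
Only numpy, scipy, OpenCV 4.12 (cv2) and the standard library are available. Lean on these libraries where they do the work, as an engineer would, in place of code of your own. Each camera call takes 0.05 s, during which the arm holds its last target. There are 200 camera calls.

TASK

Put the yellow-capped sample cup from the bench away in the black sample case: raise the lid by its bar handle until the folding stay locks, and set the cup upright and fully down in the free well of the foam. Then break the stay by pulling its red knee knob towards the front of the case while the lid is still up, and bring the lid down by its handle, gently, until it is fully shut; never let it fall and never force the lid or the stay. Leave everything else where it stands and take your hand away at the end.

Things in the scene. Friction and masses are not known exactly. Their poses are not given: they have to be found in the camera images.
- case: Black sample case fixed to the bench: 200 mm deep (x), 300 wide (y), 90 high, walls 6. Origin: centre of underside; -x points to its front (handle side), +x to the hinge side, y along the hinge, z up; all x, y, z below are in this frame. Grey foam fills it to 45 mm height from y = -143 to 91 mm; the stay works in the gap at the +y end.
- lid (a joint): Lid angle, rad: 0 shut, growing as it opens; the locked stay holds it at 1.35 to 1.50, depending on where its foot plate is clamped. Black slab 200 x 300 x 25 mm, 0.65 to 0.95 kg, hinged on the rear rim; lifting takes about 5 N at the handle. Slightly stiff joints: with the stay broken it keeps its place while steeper than about 1.2, but lower down it can fall shut.
- lid_hinge (a point): Middle of the lid's hinge axis, on the rear rim: x = 100, y = 0, z = 90 mm; the axis runs along the case's y.
- handle (a point): Centre of the lid handle: round steel bar, 12 mm thick, parallel to the hinge, 108 mm free between its brackets, 36 mm clear of the lid's front edge. Lid shut: 242 mm in front of the hinge axis and 12.5 mm above it (x = -142, y = 0, z = 102.5 mm). It swings with the lid; the bar may turn between the fingers.
- stay_knee (a joint): Knee of the folding stay, rad: about 0 folded, 2.88 links in line, 3.05 at its stop past the line = locked. Raise the lid until the stay is straight (a firm stop: feel for it) and a light spring snaps it into lock; short of that it does not lock. Knob pulled forward by less than about 22 mm: it springs back to lock; by more than about 55 mm: the lid may fall; between them it stays broken.
- knee (a point): Centre of the red thumb knob at the stay's knee: 16 mm thick, 30 long, parallel to the hinge, from y = 98 to 128 mm; the two steel links lie beside it at y = 130 to 139 mm, so knob and links can be pinched together (41 mm). Locked: 41 to 47 mm behind (+x) and 66 to 62 mm above point stay_foot, 45 mm free to the raised lid behind. It breaks with about 3 N towards the front (-x).
- stay_foot (a point): Pivot of the stay's lower link on its foot plate, taken at the knob's middle: x = -4, y = 113, z = 52 to 64 mm (the plate is clamped higher or lower on an upright slotted rail on the +y end wall). The knob's centre runs on a circle of 77.5 mm radius about it: locked it leans back to the hinge side, and pulled forward it goes over the top of that circle.
- well_free (a point): Centre of the mouth of the free round foam well: x = -20, y = -12, z = 45 mm. 49 mm wide with a chamfered mouth, 34 mm deep, so its floor is 11 mm above the bench.
- sample_cup_center (a point): Centre (half-way up) of the sample cup: 64 mm high, whitish tapering body 44 mm wide at most, screwed yellow cap 50 mm wide and 14 mm high at the top, 90 g, standing upright on the bench. Seated in the well it stands up 30 mm out of the foam, its centre 43 mm above the bench.
- stored_cup_center (a point): Centre of a like cup that already stands in the other well (x = -20, y = -115 mm in the case frame); leave it.
- green_cup: Cup with a green cap, 50 mm wide, 64 mm high, on the bench; leave it. Origin: underside.
- tube_rack: Orange rack with blue-capped tubes, 75 x 200 mm, 118 mm high; leave it. Origin: underside.
- meter_box: White and blue carton, 75 x 190 x 35 mm, lying; leave it. Origin: underside.
- pen_meter: White pen meter, 34 x 150 x 18 mm, lying; leave it. Origin: underside.
- wash_bottle: White bottle with a red cap and spout, 72 mm wide, 196 mm high; leave it. Origin: underside.
- stay_end (a point): Eye at the top of the stay's upper link; it sits on the pin under the lid (point lid_pin).
- lid_pin (a point): Pin in the bracket under the lid that carries the stay: on the lid 105 mm from the hinge axis. Pin and bracket give a little under load: it parts from point stay_end by about 0.9 mm when the lid is pulled against the stay's stop, or pressed down on the locked stay, with 25 N at the handle; more than that bends the bracket.
Not all that is in view belongs to the job. Leave any blue, orange or purple look-alike of the part that bears sample_cup_center alone.

How it is judged:
On the way, in this order (a step that is already met when the one before it is completed fails the run):
1. the lid is up and the stay has locked past the line of its links (value of joint stay_knee above 2.96 rad and value of joint lid above 1.25 rad), for 0.3 s.
2. the sample cup stands released, upright and fully down in the free well, with the stay still locked (horizontal distance between sample_cup_center and well_free below 0.006 m and z of sample_cup_center in the frame of case below 0.047 m and angle between sample_cup_center's own z axis and vertical below 0.12 rad and contact force between the fingers and sample_cup below 0.1 N and value of joint stay_knee above 2.96 rad), for 0.2 s.
3. the stay joint is broken while the lid is still up (value of joint stay_knee below 2.6 rad and value of joint lid above 1 rad), for 0.1 s.
At the end, for the whole second after the job is handed in: The lid is fully shut (within 0.02 rad) over the sample cup, which stands upright (within 0.12 rad) in the free well, centred within 6 mm and down to within 4 mm of the well floor; nothing is touched (value of joint lid below 0.02 rad and horizontal distance between sample_cup_center and well_free below 0.006 m and z of sample_cup_center in the frame of case below 0.047 m and angle between sample_cup_center's own z axis and vertical below 0.12 rad).
It fails at once if the lid falls (closes faster than 2 rad/s) (velocity of joint lid below -2 rad/s).
It fails at once if the raised lid is forced against its stay (pulled past the stop or pressed down on the locked stay with about 25 N or more at the handle, so that the pin and its bracket give by over 0.9 mm) (distance between stay_end and lid_pin above 0.0009 m and value of joint lid above 0.8 rad).
It fails at once if the sample cup is tipped (angle between sample_cup_center's own z axis and vertical above 0.5 rad).
It fails at once if the stored cup moves more than 12 mm, or any other bystander more than 20 mm (distance of any of green_cup, tube_rack, meter_box, pen_meter, wash_bottle from where it was at the start of the episode above 0.02 m or distance of stored_cup_center from where it was at the start of the episode above 0.012 m).
It also fails if it takes over 72 s, if anything falls off the work surface, if the arm or the gripper's body presses on something with over 40 N, if the wrist force passes 120 N, or if a joint passes its speed limit or range.

## Working session

There is one attempt and no reset: what is moved stays moved. The work goes in short steps, Python scripts to look and compute and a tool call to move; the robot and the scene stay as the last step left them, time stands still between calls to the robot, and variables do not carry over. Pictures are saved under pics/ and viewed, at most 13 in all, crops included, and the job is handed in when it is done.

Besides the shell and the picture viewer there is one more tool, called after ">>>" in YAML: its name, and indented under it one key for each argument. jog_arm: Moves the arm, as the interface text tells. Shifts and turns lie within -1 to 1; 1 stands for 0.5 m of shift or 30 degrees of turn. Its arguments: {"type":"object","properties":{"commands":{"type":"array","items":{"type":"array","items":{"type":"number","minimum":-1,"maximum":1}}},"grip_force":{"type":"number"}},"required":["commands"]}

```bash
ls; mkdir -p pics; cat > h.py <<'E'
import numpy as np, cv2
from bench import ctrl
def cam(n):
    d=ctrl.get_image(n); f=d["frame"]; h=f.shape[0]
    fl=h/2/np.tan(np.radians(d["vfov"])/2)
    d["K"]=np.array([[fl,0,d["cx"]],[0,fl,d["cy"]],[0,0,1.]]); d["D"]=np.array(d["distortion"],float); d["T"]=np.array(d["camera_from_world"])
    return d
def ray(d,uv):
    p=cv2.undistortPoints(np.array([[uv]],float),d["K"],d["D"])[0,0]
    R,t=d["T"][:3,:3],d["T"][:3,3]
    return -R.T@t, R.T@np.array([p[0],p[1],1])
def onz(d,uv,z):
    o,v=ray(d,uv); return o+v*(z-o[2])/v[2]
def proj(d,P):
    R,t=d["T"][:3,:3],d["T"][:3,3]
    return cv2.projectPoints(np.array(P,float).reshape(-1,1,3),cv2.Rodrigues(R)[0],t,d["K"],d["D"])[0][:,0]
def tri(d1,a,d2,b):
    (o1,v1),(o2,v2)=ray(d1,a),ray(d2,b)
    s=np.linalg.lstsq(np.c_[v1,-v2],o2-o1,rcond=None)[0]
    p,q=o1+s[0]*v1,o2+s[1]*v2
    return (p+q)/2,np.linalg.norm(p-q)
def save(d,n,crop=None,k=1):
    f=d["frame"][:,:,::-1]
    if crop: x0,y0,x1,y1=crop; f=f[y0:y1,x0:x1]
    cv2.imwrite("pics/"+n,cv2.resize(f,None,fx=k,fy=k,interpolation=cv2.INTER_CUBIC))
E
python3 - <<'E'
from h import *
for n in("scene","top"):
    d=cam(n); save(d,n+"0.png",k=1.4)
    print(n,d["vfov"],d["cx"],d["cy"],d["D"],np.linalg.inv(d["T"]).round(3).tolist())
    hsv=cv2.cvtColor(d["frame"],cv2.COLOR_RGB2HSV)
    for c,lo,hi in(("yellow",(22,120,120),(34,255,255)),("green",(40,90,60),(85,255,255)),("orange",(8,120,120),(20,255,255)),("blue",(95,100,60),(125,255,255)),("purple",(126,60,60),(165,255,255))):
        m=cv2.inRange(hsv,lo,hi); N,_,s,ce=cv2.connectedComponentsWithStats(m)
        print(c,[(ce[i].round(1).tolist(),s[i].tolist()) for i in range(1,N) if s[i,4]>25])
print(ctrl.get_state())
E
```

```text
pics
scene 43.795613060115784 287.71003935108143 206.7309343620772 [-0.08600001  0.          0.          0.          0.        ] [[-0.806, 0.473, -0.355, 1.155], [0.591, 0.642, -0.488, 0.818], [-0.004, -0.603, -0.797, 1.378], [0.0, 0.0, 0.0, 1.0]]
yellow [([195.1, 54.9], [189, 51, 13, 8, 79]), ([178.0, 61.6], [172, 58, 13, 8, 82]), ([161.1, 68.5], [155, 65, 13, 8, 87]), ([248.2, 256.8], [241, 248, 16, 18, 71]), ([373.7, 276.5], [366, 270, 17, 14, 191])]
green [([264.5, 223.5], [245, 204, 40, 40, 40]), ([326.9, 296.1], [319, 289, 17, 15, 212])]
orange [([237.3, 107.1], [226, 93, 23, 29, 89]), ([353.8, 255.0], [346, 248, 17, 15, 180]), ([243.4, 260.1], [236, 251, 16, 19, 73])]
blue [([316.6, 11.9], [305, 5, 24, 15, 155]), ([224.7, 238.8], [213, 229, 25, 21, 227]), ([382.0, 245.2], [374, 238, 17, 20, 199])]
purple [([407.9, 267.4], [400, 260, 17, 15, 193])]
top 53.65556493528812 274.6595849349009 210.0246249621154 [-0.02911789  0.          0.          0.          0.        ] [[0.011, -0.987, 0.161, 0.413], [-1.0, -0.007, 0.021, -0.006], [-0.019, -0.161, -0.987, 1.238], [0.0, 0.0, 0.0, 1
[... 619 characters left out ...]
time': 0.1, 'joint_positions': array([-1.22088586,  0.32175633, -0.07009244,  1.45157349,  0.02264029,
        1.37079503, -0.05690415]), 'qd': array([ 0.00103011, -0.00162313,  0.00108243, -0.00206928, -0.00091623,
        0.00106035, -0.00084436]), 'joint_torque': array([-7.29861422e-04, -4.92567551e+01, -4.06101560e-01, -3.13399923e+01,
       -6.43468439e-02,  3.95039935e-02,  6.10413053e-05]), 'position': array([0.21408662, 0.61319847, 0.22155583]), 'tool_rot': array([-5.24926405e-01, -3.09726223e+00,  2.72985279e-03]), 'ft_force': array([-0.33224457, -0.42168018,  0.08554893]), 'torque': array([-0.04249474,  0.01147392,  0.01589585]), 'grip_force': 0.0, 'grip_width': 1.004721561184123}
```

View pics/scene0.png

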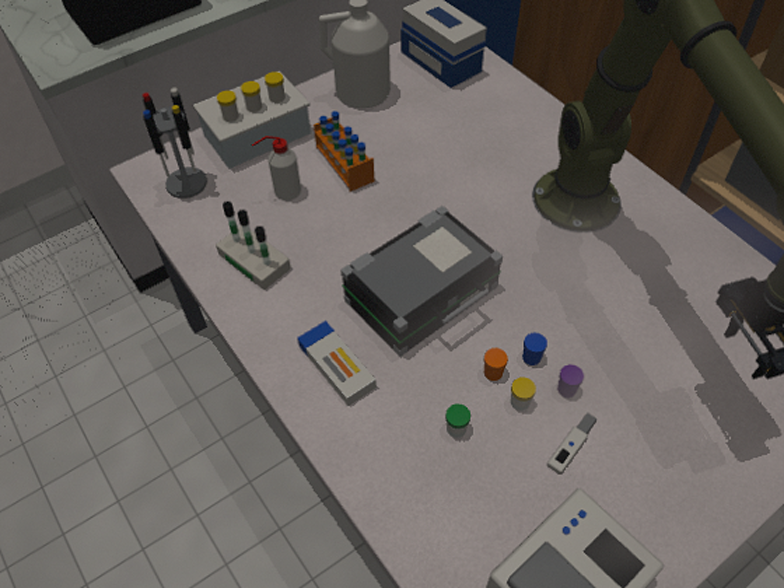

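View pics/top0.png

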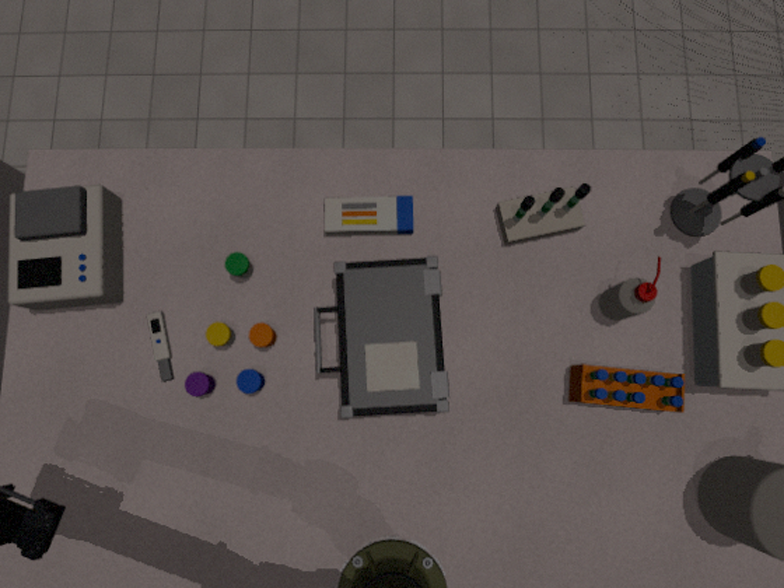

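Scene: yellow-capped cup at (373,276) native, its neighbours are orange (354,255), blue (382,245), purple (408,267) and green (327,296). In top: yellow (156,239), orange (187,239), blue (178,272), purple (140,274), green (169,188). Only the yellow cap fits; the three yellow jars on the far white box are out of reach and not on the bench top. The case's handle points left in top (world +y), so case +x is about world −y and case +y about world +x. I'll confirm this in an enlarged crop and measure.

```bash
python3 - <<'E'
from h import *
t=cam("top"); s=cam("scene")
save(t,"top_crop.png",(130,165,330,310),4)
def blob(d,lo,hi,near,r=14):
    hsv=cv2.cvtColor(d["frame"],cv2.COLOR_RGB2HSV); m=cv2.inRange(hsv,lo,hi)
    k=np.zeros_like(m); cv2.circle(k,near,r,255,-1); m&=k
    x,y,w,h=cv2.boundingRect(m); M=cv2.moments(m,True); return (M["m10"]/M["m00"],M["m01"]/M["m00"]),(x,y,w,h)
for n,lo,hi,a in(("yellow",(18,90,50),(36,255,255),(156,239)),("orange",(5,90,50),(17,255,255),(187,239)),("green",(40,90,50),(85,255,255),(169,188)),("blue",(95,100,50),(125,255,255),(178,272)),("purple",(126,60,50),(165,255,255),(140,274))):
    c,b=blob(t,lo,hi,a); print(n,np.round(c,1),b,"top ray z.064",onz(t,c,.064).round(4))
    if n=="yellow":
        c2,b2=blob(s,lo,hi,(374,276)); print(c2,b2,"scene cap z.057",onz(s,c2,.059).round(4), tri(t,c,s,c2))
# lid outline in top: dark/grey slab, min-area rect
g=cv2.cvtColor(t["frame"],cv2.COLOR_RGB2GRAY)
print(g[240,225:330:2].tolist()); print(g[180:305:2,290].tolist())
E
```

```text
yellow [155.4 238.4] (147, 230, 18, 18) top ray z.064 [0.5199 0.3589 0.064 ]
(373.40416666666664, 277.26666666666665) (365, 269, 18, 18) scene cap z.057 [0.5204 0.362  0.059 ] (array([0.52009673, 0.36123699, 0.05761502]), np.float64(0.0009940801981931971))
orange [186.7 239. ] (178, 230, 20, 18) top ray z.064 [0.5189 0.269  0.064 ]
green [168.7 187.9] (161, 180, 17, 17) top ray z.064 [0.6673 0.3284 0.064 ]
blue [177.5 271.9] (169, 264, 18, 17) top ray z.064 [0.4257 0.2909 0.064 ]
purple [140.2 274. ] (132, 266, 17, 17) top ray z.064 [0.4186 0.3969 0.064 ]
[62, 75, 92, 96, 97, 100, 103, 102, 67, 12, 20, 55, 73, 72, 71, 70, 75, 74, 72, 71, 74, 73, 75, 72, 74, 73, 70, 71, 74, 75, 71, 72, 75, 76, 73, 73, 75, 74, 76, 76, 74, 75, 72, 27, 22, 43, 99, 98, 102, 102, 101, 102, 102]
[101, 100, 82, 17, 17, 61, 70, 70, 65, 74, 70, 72, 70, 74, 76, 72, 71, 70, 75, 71, 74, 75, 73, 74, 72, 75, 74, 75, 75, 73, 73, 69, 97, 108, 108, 107, 108, 109, 110, 107, 110, 111, 108, 109, 108, 111, 106, 109, 110, 86, 76, 74, 76, 73, 72, 27, 21, 17, 66, 93, 96, 98, 98]
```

View pics/top_crop.png

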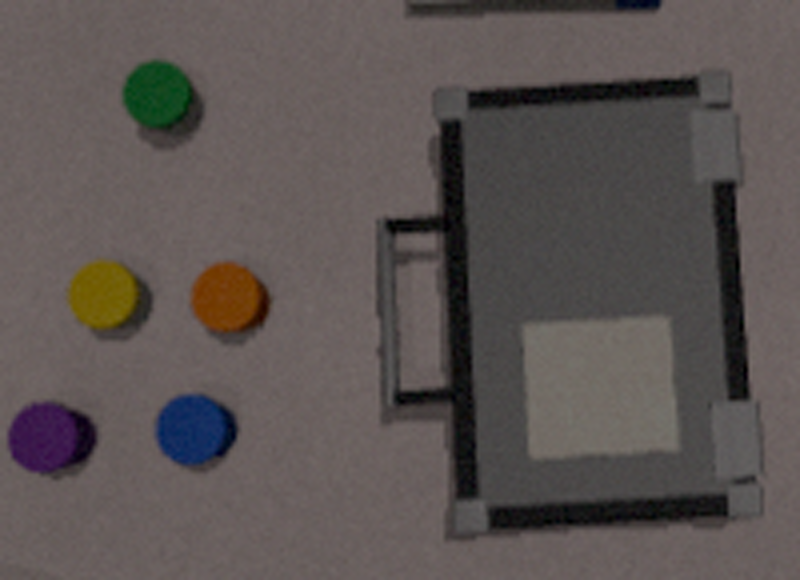

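The crop confirms the yellow cap at (104,294) on a whitish cup. The handle bar runs from (384,222) to (391,410), and the lid's corners are at about (434,90), (731,72), (762,512) and (455,532).

```bash
python3 - <<'E'
from h import *
t=cam("top"); s=cam("scene")
g=cv2.cvtColor(t["frame"],cv2.COLOR_RGB2GRAY).astype(float)
# black edge outer transitions (slab top edges, z=.115) : front, rear columns; far, near rows
def edge(line,thr=60):
    i=np.where((line[:-1]>=thr)&(line[1:]<thr))[0][0]; return i+(line[i]-thr)/(line[i]-line[i+1])
F=[(238+edge(g[r,238:260]),r) for r in list(range(200,217))+list(range(270,285))]
R=[(320-edge(g[r,320:300:-1]),r) for r in range(218,262)]
U=[(c,175+edge(g[175:200,c])) for c in range(252,300)]
z=.115
def fit(L):
    P=np.array([onz(t,p,z)[:2] for p in L]); vx,vy,x,y=cv2.fitLine(P.astype(np.float32),cv2.DIST_HUBER,0,.01,.01).ravel(); 
    d=np.array([vx,vy]); e=(P-[x,y])@np.array([-vy,vx]); print("line dir deg",np.degrees(np.arctan2(vy,vx)).round(2),(x,y),"rms",e.std().round(4)); return np.array([x,y]),d
f=fit(F); r=fit(R); u=fit(U)
d=f[1]*np.sign(f[1][0]); n=np.array([-d[1],d[0]])
print("front-rear dist",(f[0]-r[0])@n)
# handle bar ends & bar row centroids at z=.1025
H=[]
for row in range(225,262):
    l=g[row,222:236]; H.append(l.round().tolist())
for k in (0,10,20,30): print(H[k])
for uv in ((384/4+130,222/4+165),(391/4+130,410/4+165)): print("bar end",onz(t,uv,.1085).round(4))
c=[onz(t,(a/4+130,b/4+165),.115).round(4)[:2] for a,b in((434,90),(731,72),(762,512),(455,532))]
c=np.array(c); print(c, c.mean(0)); print(np.linalg.norm(c-np.roll(c,1,0),axis=1))
save(s,"sc_crop.png",(235,140,375,255),5.5)
E
```

```text
line dir deg 3.94 (np.float32(0.5239764), np.float32(0.10995116)) rms 0.0003
line dir deg 3.94 (np.float32(0.51623935), np.float32(-0.092856705)) rms 0.0003
line dir deg -86.21 (np.float32(0.66488075), np.float32(0.021024207)) rms 0.0003
front-rear dist 0.20179674
[98.0, 100.0, 69.0, 66.0, 77.0, 63.0, 61.0, 91.0, 93.0, 94.0, 99.0, 97.0, 102.0, 99.0]
[98.0, 97.0, 64.0, 65.0, 78.0, 74.0, 62.0, 91.0, 94.0, 91.0, 93.0, 103.0, 98.0, 100.0]
[99.0, 104.0, 104.0, 73.0, 76.0, 83.0, 67.0, 76.0, 89.0, 92.0, 93.0, 99.0, 102.0, 99.0]
[103.0, 101.0, 99.0, 70.0, 67.0, 85.0, 67.0, 58.0, 89.0, 95.0, 96.0, 96.0, 99.0, 104.0]
bar end [0.5669 0.1518 0.1085]
bar end [0.4387 0.1433 0.1085]
[[ 0.6586  0.1188]
 [ 0.6726 -0.0867]
 [ 0.3739 -0.1061]
 [ 0.3586  0.0976]] [0.515925 0.0059  ]
[0.30074813 0.20597633 0.29932933 0.20427379]
```

View pics/sc_crop.png

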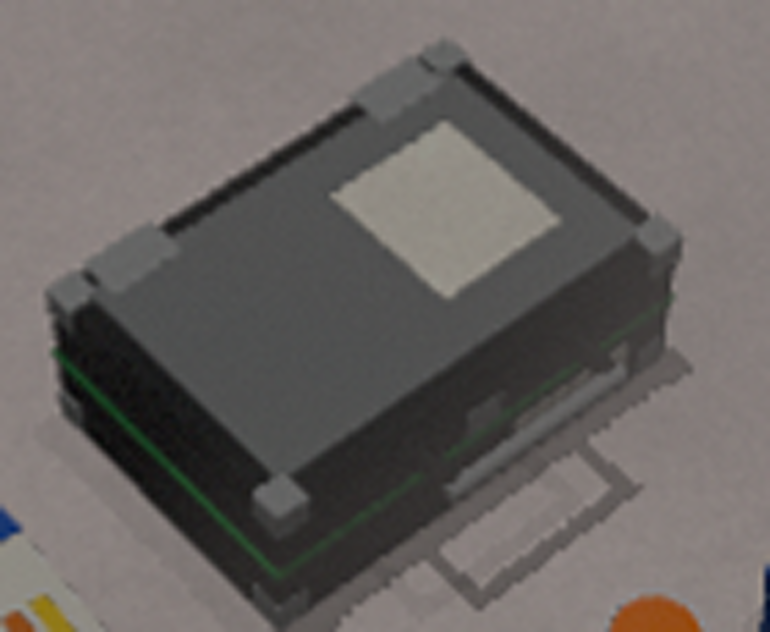

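Crop: lid, hinges (rear, far side) and handle agree with the top view. The case frame works out as follows:
- Rotation is 3.94°, case y = (0.998, 0.069), case x = (0.069, −0.998), origin about (0.5155, 0.007).
- The lid measures 0.202 by 0.300, as it should.
- The bar is at about (0.506, 0.149, 0.1025) and the cup at (0.520, 0.361).

Next I move over the bar.

>>> jog_arm:
  commands:
    - [0.4, 0.08, -0.13, 0, 0, 0, 0.3]
    - [0.4, 0.16, -0.25, 0, 0, 0, 0.6]
    - [0.4, 0.21, -0.34, 0, 0, 0, 0.77]
    - [0.4, 0.21, -0.34, 0, 0, 0, 0.77]
    - [0.4, 0.21, -0.34, 0, 0, 0, 0.77]
  grip_force: 20

```text
time: 0.72
position: [0.3211, 0.4407, 0.2226]
tool_rot: [-0.105, 3.139, -0.001]
ft_force: [1.0, -1.1, 0.3]
grip_width: 0.708
grip_force: 0.0
```

>>> jog_arm:
  commands:
    - [0.4, 0.04, -0.07, 0, 0, 0, 0]
    - [0.4, 0.08, -0.14, 0, 0, 0, 0]
    - [0.4, 0.13, -0.21, 0, 0, 0, 0]
    - [0.4, 0.17, -0.28, 0, 0, 0, 0]
    - [0.4, 0.21, -0.34, 0, 0, 0, 0]

```text
time: 1.13
position: [0.4253, 0.2708, 0.2229]
tool_rot: [-0.103, 3.139, 0.0]
ft_force: [0.7, -0.2, -0.2]
grip_width: 0.416
grip_force: 0.0
```

>>> jog_arm:
  commands:
    - [0.4, 0.04, -0.06, 0, 0, 0, 0]
    - [0.4, 0.09, -0.14, 0, 0, 0, 0]
    - [0.4, 0.16, -0.24, -0.04, 0, 0, 0]
    - [0.4, 0.16, -0.24, -0.08, 0, 0, 0]
    - [0.4, 0.16, -0.24, -0.08, 0, 0, 0]

```text
time: 1.55
position: [0.505, 0.1456, 0.1786]
tool_rot: [0.09, -3.136, 0.008]
ft_force: [-1.7, -1.0, -0.2]
grip_width: 0.396
grip_force: 0.0
```

```bash
cat >> h.py <<'E'
from scipy.spatial.transform import Rotation as Ro
d=np.array([.99764,.0687,0]); n=np.array([-.0687,.99764,0]); Z=np.array([0,0,1.]); C=np.array([.5155,.0071,0])
def W(x,y,z): return C-n*x+d*y+Z*z
def CF(p): q=np.array(p)-C; return np.array([-q@n,q@d,q[2]])
def st():
    s=ctrl.get_state(); R=Ro.from_rotvec(s["tool_rot"]).as_matrix()
    print("t",round(s["time"],2),"pos",s["position"].round(4),"case",CF(s["position"]).round(4),"ty",R[:,1].round(3),"tz",R[:,2].round(3),"F",s["ft_force"].round(2),"M",s["torque"].round(2),"grip",round(s["grip_width"],3),round(s["grip_force"],1),"q",s["joint_positions"].round(2)); return s
E
python3 - <<'E'
from h import *
st(); print(W(-.142,0,.1025))
E
```

```text
t 1.55 pos [0.505  0.1456 0.1786] case [-0.1389 -0.0009  0.1786] ty [-0.057  0.998 -0.005] tz [-0.004 -0.005 -1.   ] F [-1.74 -1.01 -0.19] M [-0.08  0.09  0.02] grip 0.396 0.0 q [-0.62  0.08  0.3   1.82 -0.02  1.24  1.32]
[0.5057446  0.14876488 0.1025    ]
```

>>> jog_arm:
  commands:
    - [0.4, 0, 0, -0.03, 0, 0, 0]
    - [0.4, 0, 0, -0.06, 0, 0, 0]
    - [0.4, 0, 0, -0.08, 0, 0, 0]
    - [0.4, 0, 0, -0.08, 0, 0, 0]
    - [0.4, 0, 0, -0.08, 0, 0, 0]

```text
time: 1.97
position: [0.5038, 0.1539, 0.1424]
tool_rot: [0.107, -3.139, 0.0]
ft_force: [-0.4, 0.3, -0.0]
grip_width: 0.396
grip_force: 0.0
```

```bash
python3 - <<'E'
from h import *
st(); t=cam("top"); s=cam("scene")
save(s,"hd.png",(270,170,370,245),8)
E
```

```text
t 1.97 pos [0.5038 0.1539 0.1424] case [-0.1473 -0.0016  0.1424] ty [-0.068  0.998 -0.   ] tz [-0.001 -0.    -1.   ] F [-0.44  0.29 -0.02] M [ 0.04 -0.01 -0.01] grip 0.396 0.0 q [-0.62  0.11  0.3   1.87 -0.04  1.16  1.32]
```

View pics/hd.png

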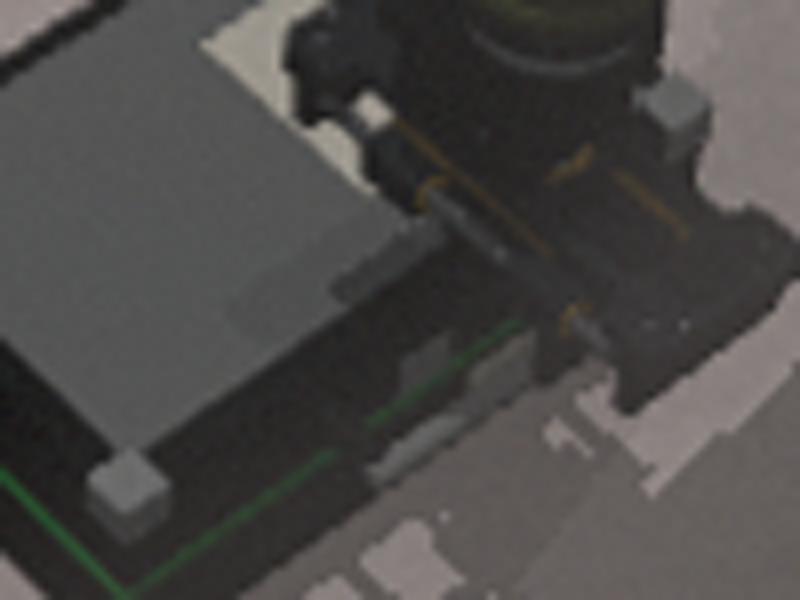

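The gripper body straddles the bar, seen at about (460,430) of the crop, and the fingers are still above it. I shift 5 mm towards the case, go down and close.

>>> jog_arm:
  commands:
    - [0.4, 0.004, -0.01, -0.03, 0, 0, 0]
    - [0.4, 0.004, -0.01, -0.06, 0, 0, 0]
    - [0.4, 0.004, -0.01, -0.09, 0, 0, 0]
    - [0.4, 0.004, -0.01, -0.12, 0, 0, 0]
    - [0.4, 0.004, -0.01, -0.12, 0, 0, 0]

```text
time: 2.48
position: [0.5048, 0.1484, 0.0809]
tool_rot: [0.106, -3.137, 0.002]
ft_force: [-1.7, -0.3, 0.1]
grip_width: 0.399
grip_force: 0.0
```

>>> jog_arm:
  commands:
    - [0.12, 0, 0, 0, 0, 0, 0]
    - [0.12, 0, 0, 0, 0, 0, 0]
    - [0.0, 0, 0, 0, 0, 0, 0]
    - [0.0, 0, 0, 0, 0, 0, 0]
    - [0.0, 0, 0, 0, 0, 0, 0]
  grip_force: 15

```text
time: 2.9
position: [0.5069, 0.1492, 0.0836]
tool_rot: [-0.106, 3.138, 0.002]
ft_force: [-0.4, -0.1, 1.8]
grip_width: 0.129
grip_force: 15.0
```

```bash
python3 - <<'E'
from h import *
st()
# arc shifts from shut pose (world, scaled by 1/0.5)
h=W(.1,0,.09); r=np.hypot(.242,.0125); a0=np.arctan2(.0125,.242)
for th in np.arange(0,1.56,.05):
    v=n*(r*np.cos(a0+th)-.242)+Z*(r*np.sin(a0+th)-.0125); print(round(th,2),(v*2).round(3))
E
```

```text
t 2.9 pos [0.5069 0.1492 0.0836] case [-0.1424  0.0011  0.0836] ty [-0.067  0.998  0.001] tz [ 0.002  0.001 -1.   ] F [-0.39 -0.15  1.83] M [0.16 0.09 0.01] grip 0.129 15.0 q [-0.61  0.18  0.3   1.93 -0.06  1.04  1.35]
0.0 [0. 0. 0.]
0.05 [ 0.    -0.002  0.024]
0.1 [ 0.    -0.005  0.048]
0.15 [ 0.001 -0.009  0.072]
0.2 [ 0.001 -0.015  0.096]
0.25 [ 0.001 -0.021  0.119]
0.3 [ 0.002 -0.029  0.142]
0.35 [ 0.003 -0.038  0.164]
0.4 [ 0.003 -0.048  0.187]
0.45 [ 0.004 -0.059  0.208]
0.5 [ 0.005 -0.071  0.229]
0.55 [ 0.006 -0.084  0.249]
0.6 [ 0.007 -0.098  0.269]
0.65 [ 0.008 -0.114  0.288]
0.7 [ 0.009 -0.13   0.306]
0.75 [ 0.01  -0.147  0.323]
0.8 [ 0.011 -0.164  0.34 ]
0.85 [ 0.013 -0.183  0.355]
0.9 [ 0.014 -0.202  0.37 ]
0.95 [ 0.015 -0.222  0.383]
1.0 [ 0.017 -0.243  0.396]
1.05 [ 0.018 -0.264  0.407]
1.1 [ 0.02  -0.286  0.418]
1.15 [ 0.021 -0.308  0.427]
1.2 [ 0.023 -0.331  0.435]
1.25 [ 0.024 -0.354  0.442]
1.3 [ 0.026 -0.378  0.448]
1.35 [ 0.028 -0.401  0.453]
1.4 [ 0.029 -0.425  0.456]
1.45 [ 0.031 -0.449  0.458]
1.5 [ 0.033 -0.474  0.46 ]
1.55 [ 0.034 -0.498  0.459]
```

The bar is gripped (11 mm wide, sideways force near zero), so I start the arc.

>>> jog_arm:
  commands:
    - [0, 0, -0.002, 0.024, 0, 0, 0]
    - [0, 0, -0.009, 0.072, 0, 0, 0]
    - [0, 0.001, -0.021, 0.119, 0, 0, 0]
    - [0, 0.003, -0.038, 0.164, 0, 0, 0]
    - [0, 0.004, -0.059, 0.208, 0, 0, 0]
  grip_force: 25

```text
time: 3.32
position: [0.5087, 0.1209, 0.1879]
tool_rot: [-0.108, 3.138, 0.004]
ft_force: [4.9, 3.3, -4.3]
grip_width: 0.129
grip_force: 25.0
```

>>> jog_arm:
  commands:
    - [0, 0.002, -0.025, 0.041, 0, 0, 0]
    - [0, 0.004, -0.055, 0.08, 0, 0, 0]
    - [0, 0.006, -0.088, 0.115, 0, 0, 0]
    - [0, 0.009, -0.124, 0.147, 0, 0, 0]
    - [0, 0.011, -0.163, 0.175, 0, 0, 0]

```text
time: 3.73
position: [0.5141, 0.0426, 0.2773]
tool_rot: [-0.113, 3.136, 0.013]
ft_force: [-0.4, 8.1, 5.3]
grip_width: 0.127
grip_force: 25.0
```

```bash
python3 - <<'E'
from h import *
st()
E
```

```text
t 3.73 pos [0.5141 0.0426 0.2773] case [-0.0355  0.001   0.2773] ty [-0.072  0.997  0.008] tz [ 0.003  0.008 -1.   ] F [-0.38  8.12  5.3 ] M [2.08 0.   0.01] grip 0.127 25.0 q [-0.52 -0.    0.39  1.71 -0.01  1.43  1.52]
```

>>> jog_arm:
  commands:
    - [0, 0.003, -0.042, 0.024, 0, 0, 0]
    - [0, 0.006, -0.086, 0.044, 0, 0, 0]
    - [0, 0.009, -0.132, 0.059, 0, 0, 0]
    - [0, 0.009, -0.132, 0.059, 0, 0, 0]
    - [0, 0.009, -0.132, 0.059, 0, 0, 0]

```text
time: 4.15
position: [0.519, -0.029, 0.3081]
tool_rot: [-0.102, 3.134, 0.005]
ft_force: [-3.1, 2.7, 13.5]
grip_width: 0.127
grip_force: 25.0
```

>>> jog_arm:
  commands:
    - [0, 0.001, -0.012, 0.003, 0, 0, 0]
    - [0, 0.002, -0.024, 0.006, 0, 0, 0]
    - [0, 0.002, -0.024, 0.006, 0, 0, 0]
    - [0, 0.002, -0.024, 0.006, 0, 0, 0]
    - [0, 0.002, -0.024, 0.006, 0, 0, 0]

```text
time: 4.57
position: [0.5197, -0.0395, 0.3105]
tool_rot: [-0.107, 3.135, 0.004]
ft_force: [-3.6, 2.1, 14.7]
grip_width: 0.131
grip_force: 25.0
```

```bash
cat >> h.py <<'E'
def lid():
    s=st(); p=s["position"]-.0*Z; g=s["position"]-Ro.from_rotvec(s["tool_rot"]).as_matrix()[:,2]*.019; q=CF(g)
    print("lid~",np.arctan2(q[2]-.09,.1-q[0])-np.arctan2(.0125,.242),"r",np.hypot(q[2]-.09,.1-q[0]))
E
python3 - <<'E'
from h import *
lid()
E
```

```text
t 4.57 pos [ 0.5197 -0.0395  0.3105] case [0.0467 0.001  0.3105] ty [-0.068  0.998  0.003] tz [ 0.004  0.003 -1.   ] F [-3.63  2.14 14.72] M [0.59 0.85 0.03] grip 0.131 25.0 q [-0.44  0.    0.47  1.64 -0.    1.49  1.67]
lid~ 1.3005833198903418 r 0.24537824371620934
```

>>> jog_arm:
  commands:
    - [0, 0, -0.004, 0.007, 0, 0, 0]
    - [0, 0.001, -0.009, 0.007, 0, 0, 0]
    - [0, 0.001, -0.014, 0.008, 0, 0, 0]
    - [0, 0.001, -0.014, 0.008, 0, 0, 0]
    - [0, 0.001, -0.014, 0.008, 0, 0, 0]

```text
time: 4.98
position: [0.5201, -0.0471, 0.3122]
tool_rot: [-0.106, 3.138, 0.002]
ft_force: [-2.4, 1.6, 6.8]
grip_width: 0.13
grip_force: 25.0
```

```bash
python3 - <<'E'
from h import *
lid()
E
```

```text
t 4.98 pos [ 0.5201 -0.0471  0.3122] case [0.0544 0.0008 0.3122] ty [-0.067  0.998  0.001] tz [ 0.002  0.001 -1.   ] F [-2.36  1.57  6.79] M [ 0.55  0.16 -0.01] grip 0.13 25.0 q [-0.43  0.    0.48  1.64 -0.    1.5   1.68]
lid~ 1.3324221526937143 r 0.24546547769485585
```

>>> jog_arm:
  commands:
    - [0, 0, -0.004, 0.004, 0, 0, 0]
    - [0, 0.001, -0.008, 0.005, 0, 0, 0]
    - [0, 0.001, -0.012, 0.005, 0, 0, 0]
    - [0, 0.001, -0.012, 0.005, 0, 0, 0]
    - [0, 0.001, -0.012, 0.005, 0, 0, 0]

```text
time: 5.4
position: [0.5204, -0.0538, 0.3134]
tool_rot: [-0.105, 3.139, -0.0]
ft_force: [1.2, 0.2, 2.8]
grip_width: 0.126
grip_force: 25.0
```

```bash
python3 - <<'E'
from h import *
lid()
E
```

```text
t 5.4 pos [ 0.5204 -0.0538  0.3134] case [0.0611 0.0007 0.3134] ty [-0.067  0.998 -0.   ] tz [ 0.001 -0.    -1.   ] F [1.21 0.22 2.81] M [ 0.37 -0.28 -0.09] grip 0.126 25.0 q [-0.43  0.01  0.49  1.63 -0.    1.5   1.7 ]
lid~ 1.3600940130849584 r 0.2455169842118684
```

>>> jog_arm:
  commands:
    - [0, 0, -0.004, 0.001, 0, 0, 0]
    - [0, 0.001, -0.008, 0.001, 0, 0, 0]
    - [0, 0.001, -0.012, 0.001, 0, 0, 0]
    - [0, 0.001, -0.012, 0.001, 0, 0, 0]
    - [0, 0.001, -0.012, 0.001, 0, 0, 0]

```text
time: 5.82
position: [0.5208, -0.0599, 0.3141]
tool_rot: [-0.105, 3.139, -0.001]
ft_force: [-0.0, -0.0, 6.0]
grip_width: 0.126
grip_force: 25.0
```

```bash
python3 - <<'E'
from h import *
lid()
E
```

```text
t 5.82 pos [ 0.5208 -0.0599  0.3141] case [0.0672 0.0007 0.3141] ty [-0.067  0.998 -0.   ] tz [ 0.001 -0.    -1.   ] F [-0.03 -0.04  6.05] M [ 0.4  -0.    0.06] grip 0.126 25.0 q [-0.42  0.01  0.49  1.63 -0.    1.5   1.71]
lid~ 1.3851034123118415 r 0.2453413903653707
```

>>> jog_arm:
  commands:
    - [0, 0, -0.004, 0.003, 0, 0, 0]
    - [0, 0.001, -0.008, 0.003, 0, 0, 0]
    - [0, 0.001, -0.012, 0.003, 0, 0, 0]
    - [0, 0.001, -0.012, 0.003, 0, 0, 0]
    - [0, 0.001, -0.012, 0.003, 0, 0, 0]

```text
time: 6.23
position: [0.5212, -0.0656, 0.3149]
tool_rot: [0.105, -3.14, 0.0]
ft_force: [1.4, 1.6, 1.0]
grip_width: 0.13
grip_force: 25.0
```

>>> jog_arm:
  commands:
    - [0, 0, -0.003, 0.001, 0, 0, 0]
    - [0, 0.001, -0.006, 0.001, 0, 0, 0]
    - [0, 0.001, -0.01, 0.001, 0, 0, 0]
    - [0, 0.001, -0.01, 0.001, 0, 0, 0]
    - [0, 0.001, -0.01, 0.001, 0, 0, 0]

```text
time: 6.65
position: [0.5212, -0.0673, 0.3151]
tool_rot: [0.11, -3.138, -0.006]
ft_force: [0.8, 7.3, 0.2]
grip_width: 0.129
grip_force: 25.0
```

```bash
python3 - <<'E'
from h import *
lid(); s=cam("scene"); hsv=cv2.cvtColor(s["frame"],cv2.COLOR_RGB2HSV)
m=cv2.inRange(hsv,(0,110,60),(6,255,255))|cv2.inRange(hsv,(174,110,60),(180,255,255))
N,_,q,c=cv2.connectedComponentsWithStats(m); print([(c[i].round(1),q[i]) for i in range(1,N) if q[i,4]>8])
save(s,"stay.png",(220,110,380,230),5)
E
```

```text
t 6.65 pos [ 0.5212 -0.0673  0.3151] case [0.0747 0.0006 0.3151] ty [-0.07   0.998  0.004] tz [-0.002  0.004 -1.   ] F [0.78 7.3  0.21] M [ 1.7   0.05 -0.04] grip 0.129 25.0 q [-0.41  0.02  0.5   1.62 -0.01  1.51  1.73]
lid~ 1.4160818333106715 r 0.24544112273576954
[(array([104.1,  68.1]), array([102,  66,   5,   6,  19], dtype=int32)), (array([196.8, 102.4]), array([180,  97,  25,  13, 125], dtype=int32)), (array([265.7, 197. ]), array([261, 193,  10,   9,  48], dtype=int32))]
```

View pics/stay.png

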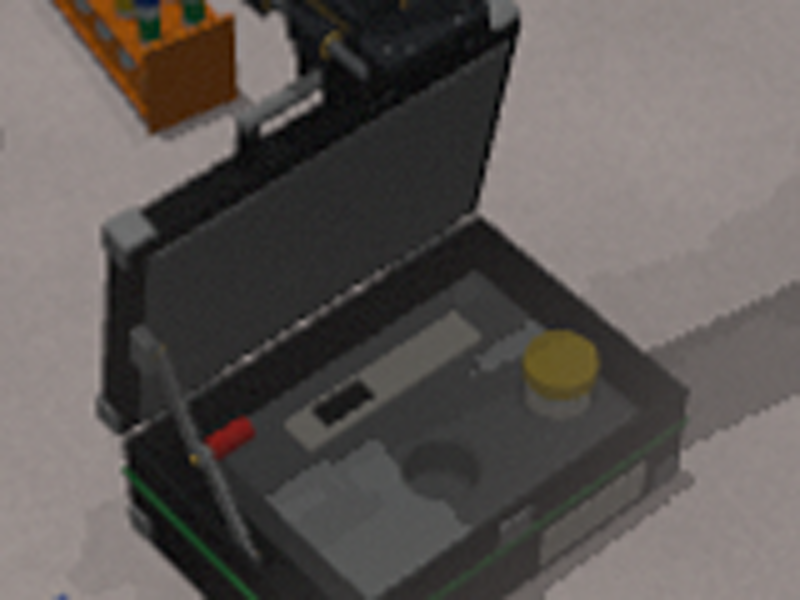

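The lid is up and the links look nearly in line. The red knob is at crop (230,437), the free well at (440,470), and the stored cup's cap at (562,360). The 7 N is the stop. I'll check the knob against the locked geometry and the case frame against the well and the stored cup.

```bash
cat >> h.py <<'E'
def red(s,near=(266,197),r=22):
    hsv=cv2.cvtColor(s["frame"],cv2.COLOR_RGB2HSV)
    m=cv2.inRange(hsv,(0,110,40),(7,255,255))|cv2.inRange(hsv,(172,110,40),(180,255,255))
    k=np.zeros_like(m); cv2.circle(k,near,r,255,-1); m&=k
    M=cv2.moments(m,True); return (M["m10"]/M["m00"],M["m01"]/M["m00"]),M["m00"],cv2.boundingRect(m)
def ony(dm,uv,y):
    o,v=ray(dm,uv); k=(y-CF(o)[1])/(v@d); return CF(o+k*v)
E
python3 - <<'E'
from h import *
s=cam("scene"); t=cam("top"); c,a,b=red(s); print(c,a,b,"knob on y=.113",ony(s,c,.113).round(4))
for z in(.052,.058,.064):
  for L,dx,dz in(("lock",.044,.064),("line",.055,.055)): print(z,L,proj(s,W(-.004+dx,.113,z+dz))[0].round(1))
p=proj(t,[W(.04,.113,.122)])[0]; print("top expect",p)
try: c2=red(t,tuple(int(v) for v in p),15); print(c2, tri(s,c,t,c2[0]), CF(tri(s,c,t,c2[0])[0]))
except Exception as e: print(e)
print("well px",proj(s,W(-.02,-.012,.045)),"stored",proj(s,W(-.02,-.115,.075)))
hsv=cv2.cvtColor(s["frame"],cv2.COLOR_RGB2HSV); m=cv2.inRange(hsv,(18,90,50),(36,255,255)); k=np.zeros_like(m); cv2.circle(k,(332,182),14,255,-1); m&=k
M=cv2.moments(m,True); u=(M["m10"]/M["m00"],M["m01"]/M["m00"]); print("stored cap",u,CF(onz(s,u,.070)).round(4))
E
```

```text
(265.66, 196.9) 50.0 (261, 193, 10, 9) knob on y=.113 [0.0333 0.113  0.1272]
0.052 lock [264.4 197.9]
0.052 line [262.3 197.5]
0.058 lock [264.4 196.6]
0.058 line [262.2 196.3]
0.064 lock [264.3 195.4]
0.064 line [262.2 195.1]
top expect [290.43283256 197.14635985]
((289.5, 196.64705882352942), 68.0, (287, 191, 6, 12)) (array([ 0.63057848, -0.02132099,  0.1247501 ]), np.float64(0.0032999061025493887)) [0.03625981 0.11285438 0.1247501 ]
well px [[307.29688504 202.8555241 ]] stored [[331.27336989 180.96400244]]
stored cap (331.77714285714285, 182.46857142857144) [-0.0229 -0.115   0.07  ]
```

>>> jog_arm:
  commands:
    - [0, 0, -0.003, 0, 0, 0, 0]
    - [0, 0, -0.003, 0, 0, 0, 0]
    - [0, 0, -0.003, 0, 0, 0, 0]
    - [0, 0, -0.003, 0, 0, 0, 0]
    - [0, 0, -0.003, 0, 0, 0, 0]

```text
time: 7.22
position: [0.5213, -0.0679, 0.3152]
tool_rot: [0.112, -3.138, -0.008]
ft_force: [-0.0, 9.3, 1.0]
grip_width: 0.126
grip_force: 25.0
```

>>> jog_arm:
  commands:
    - [0, 0, 0.006, 0, 0, 0, 0]
    - [0, 0, 0.012, 0, 0, 0, 0]
    - [0, 0, 0.018, 0, 0, 0, 0]
    - [0, 0, 0.018, 0, 0, 0, 0]
    - [0, 0, 0.018, 0, 0, 0, 0]

```text
time: 7.63
position: [0.521, -0.0642, 0.3149]
tool_rot: [0.104, -3.138, 0.002]
ft_force: [-1.0, -1.3, -4.1]
grip_width: 0.129
grip_force: 25.0
```

```bash
python3 - <<'E'
from h import *
lid(); s=cam("scene"); t=cam("top"); c=red(s)[0]; c2=red(t,(290,197),15)[0]; print(c,c2,CF(tri(s,c,t,c2)[0]))
E
```

```text
t 7.63 pos [ 0.521  -0.0642  0.3149] case [0.0715 0.0006 0.3149] ty [-0.066  0.998 -0.001] tz [-0.002 -0.002 -1.   ] F [-1.05 -1.29 -4.09] M [-0.29  0.11 -0.01] grip 0.129 25.0 q [-0.42  0.01  0.5   1.62 -0.    1.51  1.72]
lid~ 1.4027418409088048 r 0.24555524377751012
(265.5, 196.75) (289.5, 196.5) [0.03636076 0.11318634 0.12562476]
```

>>> jog_arm:
  commands:
    - [0, 0, 0.004, 0, 0, 0, 0]
    - [0, 0, 0.008, 0, 0, 0, 0]
    - [0, 0, 0.008, 0, 0, 0, 0]
    - [0, 0, 0.008, 0, 0, 0, 0]
    - [0, 0, 0.008, 0, 0, 0, 0]

```text
time: 8.15
position: [0.5209, -0.0627, 0.3148]
tool_rot: [0.1, -3.138, 0.007]
ft_force: [-0.8, -8.1, -6.6]
grip_width: 0.123
grip_force: 25.0
```

```bash
python3 - <<'E'
from h import *
lid(); s=cam("scene"); t=cam("top"); c=red(s)[0]; c2=red(t,(290,197),15)[0]; print(c,c2,CF(tri(s,c,t,c2)[0]))
E
```

```text
t 8.15 pos [ 0.5209 -0.0627  0.3148] case [0.07   0.0006 0.3148] ty [-0.063  0.998 -0.005] tz [-0.002 -0.005 -1.   ] F [-0.85 -8.05 -6.64] M [-1.57  0.22  0.06] grip 0.123 25.0 q [-0.42  0.01  0.5   1.63 -0.    1.51  1.71]
lid~ 1.3962531028023206 r 0.24560993183700752
(265.5744680851064, 196.7659574468085) (288.125, 195.0) [0.03248726 0.11611791 0.1318084 ]
```

The knob stays put while the lid pushes back at 8 N, so the stay is locked. I ease to neutral, release and lift off.

>>> jog_arm:
  commands:
    - [0, 0, -0.006, 0.002, 0, 0, 0]
    - [0, 0, -0.009, 0.003, 0, 0, 0]
    - [0.4, 0, -0.009, 0.003, 0, 0, 0]
    - [0.5, 0, -0.009, 0.003, 0, 0, 0]
    - [0.5, 0, -0.009, 0.003, 0, 0, 0]

```text
time: 8.67
position: [0.5227, -0.0621, 0.3188]
tool_rot: [-0.108, 3.136, 0.002]
ft_force: [0.1, -0.2, 1.3]
grip_width: 0.279
grip_force: 0.0
```

>>> jog_arm:
  commands:
    - [0.5, 0, 0, 0.02, 0, 0, 0]
    - [0.5, 0, 0, 0.06, 0, 0, 0]
    - [0.5, 0, 0, 0.1, 0, 0, 0]
    - [0.5, 0, 0, 0.14, 0, 0, 0]
    - [0.5, 0, 0, 0.14, 0, 0, 0]

```text
time: 9.08
position: [0.5236, -0.0629, 0.3931]
tool_rot: [-0.107, 3.13, 0.001]
ft_force: [0.3, 0.2, 0.1]
grip_width: 0.491
grip_force: 0.0
```

>>> jog_arm:
  commands:
    - [0.8, 0, 0.03, 0, 0, 0, -0.2]
    - [0.8, 0, 0.08, 0, 0, 0, -0.4]
    - [0.8, 0, 0.14, 0, 0, 0, -0.6]
    - [0.8, 0, 0.21, 0, 0, 0, -0.8]
    - [0.8, 0, 0.28, 0, 0, 0, -1.0]

```text
time: 9.5
position: [0.5217, 0.0783, 0.3885]
tool_rot: [0.719, 3.056, 0.003]
ft_force: [-0.2, 0.0, 0.3]
grip_width: 0.763
grip_force: 0.0
```

```bash
python3 - <<'E'
from h import *
st(); s=cam("scene"); c=red(s)[0]; print(c)
E
```

```text
t 9.5 pos [0.5217 0.0783 0.3885] case [-0.0706  0.0111  0.3885] ty [0.446 0.895 0.002] tz [ 0.002  0.001 -1.   ] F [-0.21  0.04  0.35] M [ 0.02 -0.07 -0.05] grip 0.763 0.0 q [-0.56  0.02  0.37  1.47 -0.01  1.65  0.92]
(265.5, 196.75)
```

>>> jog_arm:
  commands:
    - [0.8, 0, 0.06, 0, 0, 0, -0.2]
    - [0.8, 0, 0.12, 0, 0, 0, -0.4]
    - [0.8, 0, 0.18, -0.02, 0, 0, -0.6]
    - [0.8, 0, 0.24, -0.04, 0, 0, -0.8]
    - [0.8, 0, 0.3, -0.06, 0, 0, -1.0]

```text
time: 9.97
position: [0.5217, 0.2287, 0.358]
tool_rot: [1.483, 2.769, 0.004]
ft_force: [0.4, -0.0, 0.5]
grip_width: 0.8
grip_force: 0.0
```

>>> jog_arm:
  commands:
    - [0.8, 0, 0.06, -0.04, 0, 0, -0.2]
    - [0.8, 0, 0.12, -0.09, 0, 0, -0.4]
    - [0.8, 0, 0.18, -0.14, 0, 0, -0.6]
    - [0.8, 0, 0.23, -0.2, 0, 0, -0.8]
    - [0.8, 0, 0.266, -0.26, 0, 0, -1.0]

```text
time: 10.38
position: [0.5209, 0.3638, 0.2269]
tool_rot: [-2.145, -2.293, -0.005]
ft_force: [0.2, 0.5, -0.2]
grip_width: 0.802
grip_force: 0.0
```

>>> jog_arm:
  commands:
    - [0.8, 0, 0, -0.06, 0, 0, 0]
    - [0.8, 0, 0, -0.12, 0, 0, 0]
    - [0.8, 0, 0, -0.16, 0, 0, 0]
    - [0.8, 0, 0, -0.16, 0, 0, 0]
    - [0.8, 0, 0, -0.16, 0, 0, 0]

```text
time: 10.8
position: [0.5214, 0.3599, 0.147]
tool_rot: [-2.144, -2.296, 0.002]
ft_force: [-0.5, -0.0, 0.3]
grip_width: 0.802
grip_force: 0.0
```

```bash
python3 - <<'E'
from h import *
st()
E
```

```text
t 10.8 pos [0.5214 0.3599 0.147 ] case [-0.3516  0.0301  0.147 ] ty [ 0.998  0.068 -0.001] tz [-0.001 -0.001 -1.   ] F [-0.46 -0.03  0.25] M [-0.08  0.04 -0.  ] grip 0.802 0.0 q [-0.83  0.33  0.23  1.6  -0.08  1.22 -0.52]
```

>>> jog_arm:
  commands:
    - [0.8, -0.002, 0.002, -0.06, 0, 0, 0]
    - [0.8, -0.002, 0.002, -0.12, 0, 0, 0]
    - [0.8, -0.002, 0.002, -0.17, 0, 0, 0]
    - [0.8, -0.002, 0.002, -0.2, 0, 0, 0]
    - [0.8, -0.002, 0.002, -0.216, 0, 0, 0]

```text
time: 11.22
position: [0.5211, 0.3612, 0.0394]
tool_rot: [-2.145, -2.295, -0.001]
ft_force: [-0.8, -0.3, -0.1]
grip_width: 0.796
grip_force: 0.0
```

>>> jog_arm:
  commands:
    - [0.65, 0, 0, 0, 0, 0, 0]
    - [0.6, 0, 0, 0, 0, 0, 0]
    - [0.5, 0, 0, 0, 0, 0, 0]
    - [0.4, 0, 0, 0, 0, 0, 0]
    - [0.4, 0, 0, 0, 0, 0, 0]
  grip_force: 15

```text
time: 11.63
position: [0.5218, 0.3616, 0.0411]
tool_rot: [2.145, 2.295, 0.005]
ft_force: [-0.6, -0.1, 4.3]
grip_width: 0.568
grip_force: 14.9
```

```bash
python3 - <<'E'
from h import *
st()
E
```

```text
t 11.63 pos [0.5218 0.3616 0.0411] case [-0.3533  0.0306  0.0411] ty [0.998 0.067 0.003] tz [ 0.002  0.002 -1.   ] F [-0.55 -0.15  4.34] M [-0.08  0.15 -0.01] grip 0.568 14.9 q [-0.82  0.43  0.22  1.69 -0.11  1.02 -0.5 ]
```

The cap is held (49.4 mm wide). I lift it and carry it over the well.

>>> jog_arm:
  commands:
    - [0.4, 0, 0, 0, 0, 0, 0]
    - [0.4, 0, 0, 0.03, 0, 0, 0]
    - [0.4, 0, 0, 0.09, 0, 0, 0]
    - [0.4, 0, 0, 0.16, 0, 0, 0]
    - [0.4, 0, 0, 0.24, 0, 0, 0]
  grip_force: 25

```text
time: 12.05
position: [0.5195, 0.3597, 0.1586]
tool_rot: [-2.145, -2.295, 0.006]
ft_force: [0.1, 0.3, -0.5]
grip_width: 0.565
grip_force: 25.0
```

>>> jog_arm:
  commands:
    - [0.4, 0, -0.03, 0.03, 0, 0, 0]
    - [0.4, -0.005, -0.09, 0.04, 0, 0, 0]
    - [0.4, -0.01, -0.16, 0.04, 0, 0, 0]
    - [0.4, -0.015, -0.24, 0.04, 0, 0, 0]
    - [0.4, -0.02, -0.32, 0.04, 0, 0, 0]

```text
time: 12.47
position: [0.5103, 0.1994, 0.1793]
tool_rot: [2.144, 2.296, 0.001]
ft_force: [0.4, -1.0, -1.1]
grip_width: 0.567
grip_force: 25.0
```

>>> jog_arm:
  commands:
    - [0.4, -0.005, -0.08, 0, 0, 0, 0]
    - [0.4, -0.01, -0.16, 0, 0, 0, 0]
    - [0.4, -0.015, -0.24, 0, 0, 0, 0]
    - [0.4, -0.018, -0.31, 0, 0, 0, 0]
    - [0.4, -0.02, -0.35, 0, 0, 0, 0]

```text
time: 12.88
position: [0.5001, 0.0204, 0.1794]
tool_rot: [2.151, 2.289, -0.001]
ft_force: [0.2, -1.0, -1.0]
grip_width: 0.563
grip_force: 25.0
```

>>> jog_arm:
  commands:
    - [0.4, 0, 0, -0.02, 0, 0, 0]
    - [0.4, 0, 0, -0.04, 0, 0, 0]
    - [0.4, 0, 0, -0.04, 0, 0, 0]
    - [0.4, 0, 0, -0.04, 0, 0, 0]
    - [0.4, 0, 0, -0.04, 0, 0, 0]

```text
time: 13.3
position: [0.5007, 0.0272, 0.1589]
tool_rot: [-2.142, -2.298, 0.001]
ft_force: [0.3, -0.4, -0.8]
grip_width: 0.567
grip_force: 25.0
```

```bash
python3 - <<'E'
from h import *
q=st(); s=cam("scene"); t=cam("top"); print(red(s)[0])
def yel(dm,near,r=13):
    hsv=cv2.cvtColor(dm["frame"],cv2.COLOR_RGB2HSV); m=cv2.inRange(hsv,(18,90,50),(36,255,255)); k=np.zeros_like(m); cv2.circle(k,tuple(int(v) for v in near),r,255,-1); m&=k
    M=cv2.moments(m,True); return (M["m10"]/max(M["m00"],1),M["m01"]/max(M["m00"],1)),M["m00"],cv2.boundingRect(m)
capz=q["position"][2]-.041+.057+.0
p=proj(s,np.r_[q["position"][:2],capz])[0]; print("expect held cap",p,yel(s,p))
p=proj(t,W(-.02,-.115,.075))[0]; y=yel(t,p); print("stored top",p,y,CF(onz(t,y[0],.075)) if y[1] else 0)
save(s,"hover.png",(250,120,350,220),6)
E
```

```text
t 13.3 pos [0.5007 0.0272 0.1589] case [-0.021  -0.0134  0.1589] ty [ 0.998  0.07  -0.   ] tz [-0. -0. -1.] F [ 0.33 -0.39 -0.76] M [-0.08 -0.01  0.02] grip 0.567 25.0 q [-0.54  0.04  0.45  1.91 -0.02  1.19 -0.02]
(265.5, 196.75)
expect held cap [309.0062713  176.62192442] ((311.184, 177.12), 125.0, (301, 164, 17, 21))
stored top [273.7405562  282.60981006] ((268.2903225806452, 283.06451612903226), 31.0, (261, 271, 17, 23)) [-0.03511118 -0.11536669  0.075     ]
```

View pics/hover.png

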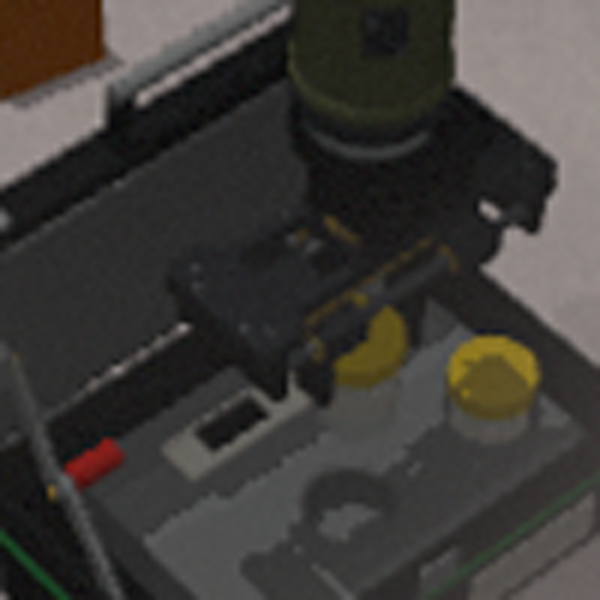

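The held cap's centre is near crop (360,346), the well at (350,505), and the stored cup at (493,376). The held cup and the well share the same small camera bias, so they line up within about 2 mm. I correct 1.5 mm and lower it.

>>> jog_arm:
  commands:
    - [0.4, 0.003, -0.002, -0.04, 0, 0, 0]
    - [0.4, 0.003, -0.002, -0.08, 0, 0, 0]
    - [0.4, 0.003, -0.002, -0.12, 0, 0, 0]
    - [0.4, 0.003, -0.002, -0.138, 0, 0, 0]
    - [0.4, 0.003, -0.002, -0.138, 0, 0, 0]

```text
time: 13.82
position: [0.5006, 0.0249, 0.0882]
tool_rot: [-2.143, -2.294, 0.006]
ft_force: [-0.0, 0.6, 0.2]
grip_width: 0.56
grip_force: 25.0
```

>>> jog_arm:
  commands:
    - [0.4, 0, 0, -0.01, 0, 0, 0]
    - [0.4, 0, 0, -0.02, 0, 0, 0]
    - [0.4, 0, 0, -0.03, 0, 0, 0]
    - [0.4, 0, 0, -0.04, 0, 0, 0]
    - [0.4, 0, 0, -0.04, 0, 0, 0]

```text
time: 14.23
position: [0.5018, 0.0247, 0.0694]
tool_rot: [-2.145, -2.295, 0.001]
ft_force: [-0.1, 0.7, -0.2]
grip_width: 0.571
grip_force: 25.0
```

```bash
python3 - <<'E'
from h import *
st()
E
```

```text
t 14.23 pos [0.5018 0.0247 0.0694] case [-0.0185 -0.0125  0.0694] ty [ 0.998  0.067 -0.001] tz [-0.001 -0.    -1.   ] F [-0.09  0.75 -0.16] M [-0.06  0.11 -0.02] grip 0.571 25.0 q [-0.52  0.15  0.45  2.   -0.08  1.01  0.03]
```

In the well with no side force, so I go on down to the floor.

>>> jog_arm:
  commands:
    - [0.4, 0, 0.002, -0.008, 0, 0, 0]
    - [0.4, 0, 0.002, -0.016, 0, 0, 0]
    - [0.4, 0, 0.002, -0.024, 0, 0, 0]
    - [0.4, 0, 0.002, -0.032, 0, 0, 0]
    - [0.4, 0, 0.002, -0.036, 0, 0, 0]

```text
time: 14.65
position: [0.502, 0.0257, 0.0519]
tool_rot: [-2.145, -2.295, 0.001]
ft_force: [-4.6, -0.9, 17.1]
grip_width: 0.568
grip_force: 24.8
```

>>> jog_arm:
  commands:
    - [0.4, 0, 0, -0.002, 0, 0, 0]
    - [0.4, 0, 0, -0.002, 0, 0, 0]
    - [0.4, 0, 0, -0.002, 0, 0, 0]
    - [0.4, 0, 0, -0.002, 0, 0, 0]
    - [0.4, 0, 0, -0.002, 0, 0, 0]

```text
time: 15.07
position: [0.502, 0.0257, 0.0521]
tool_rot: [-2.145, -2.294, 0.0]
ft_force: [-4.4, -0.6, 8.3]
grip_width: 0.567
grip_force: 24.9
```

Seated at exactly the predicted height (TCP 0.052, F 8 N). I release, lift and check.

>>> jog_arm:
  commands:
    - [0.6, 0, 0, 0, 0, 0, 0]
    - [0.7, 0, 0, 0, 0, 0, 0]
    - [0.75, 0, 0, 0, 0, 0, 0]
    - [0.75, 0, 0, 0, 0, 0, 0]
    - [0.75, 0, 0, 0, 0, 0, 0]

```text
time: 15.48
position: [0.5023, 0.0257, 0.0509]
tool_rot: [2.145, 2.295, -0.0]
ft_force: [0.4, -0.4, 0.7]
grip_width: 0.733
grip_force: 0.0
```

>>> jog_arm:
  commands:
    - [0.75, 0, 0, 0.02, 0, 0, 0]
    - [0.75, 0, 0, 0.06, 0, 0, 0]
    - [0.75, 0, 0, 0.12, 0, 0, 0]
    - [0.75, 0, 0, 0.2, 0, 0, 0]
    - [0.75, 0, 0, 0.28, 0, 0, 0]

```text
time: 15.9
position: [0.5014, 0.0253, 0.1927]
tool_rot: [-2.146, -2.294, 0.002]
ft_force: [1.3, -0.2, 0.7]
grip_width: 0.752
grip_force: 0.0
```

>>> jog_arm:
  commands:
    - [0.75, 0, 0.02, 0.06, -0.15, -0.01, 0]
    - [0.75, 0.03, 0.05, 0.08, -0.35, -0.03, 0]
    - [0.75, 0.08, 0.08, 0.1, -0.55, -0.04, 0]
    - [0.75, 0.14, 0.08, 0.1, -0.75, -0.06, 0]
    - [0.75, 0.2, 0.08, 0.1, -0.9, -0.07, 0]

```text
time: 16.32
position: [0.6037, 0.0701, 0.2429]
tool_rot: [1.876, 2.017, -0.445]
ft_force: [-0.6, 0.2, -0.3]
grip_width: 0.749
grip_force: 0.0
```

```bash
python3 - <<'E'
from h import *
st(); s=cam("scene"); print(red(s)[0]); t=cam("top"); 
hsv=cv2.cvtColor(s["frame"],cv2.COLOR_RGB2HSV); m=cv2.inRange(hsv,(18,90,50),(36,255,255))
N,_,q,c=cv2.connectedComponentsWithStats(m); print([(c[i].round(1),q[i]) for i in range(1,N) if q[i,4]>40])
print(proj(s,W(-.02,-.012,.070)),proj(s,W(-.02,-.115,.070)))
p=proj(t,W(.04,.113,.122))[0]; print(p,red(t,(290,197),15))
save(s,"placed.png",(230,100,370,230),5)
E
```

```text
t 16.32 pos [0.6037 0.0701 0.2429] case [-0.0568  0.0923  0.2429] ty [0.997 0.074 0.008] tz [ 0.041 -0.455 -0.89 ] F [-0.64  0.23 -0.33] M [0.48 0.1  0.09] grip 0.749 0.0 q [-0.7   0.3   0.34  1.53  0.36  1.46 -0.36]
(265.5, 196.75)
[(array([195.2,  56.2]), array([189,  51,  13,  12, 120], dtype=int32)), (array([178.5,  62.9]), array([172,  58,  14,  11, 130], dtype=int32)), (array([161.4,  69.7]), array([155,  64,  14,  12, 132], dtype=int32)), (array([331.7, 182.4]), array([324, 176,  16,  14, 183], dtype=int32)), (array([308. , 197.8]), array([301, 191,  16,  15, 189], dtype=int32)), (array([248.3, 256.8]), array([241, 248,  16,  19,  86], dtype=int32))]
[[307.5035161  198.06417571]] [[331.17751631 181.95006584]]
[290.43283256 197.14635985] ((290.2089552238806, 196.71641791044777), 67.0, (287, 191, 7, 12))
```

View pics/placed.png

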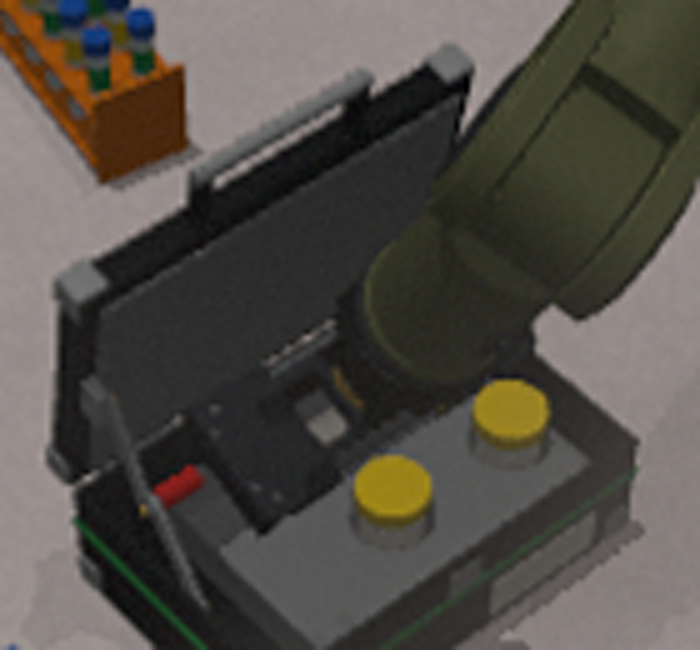

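The cup stands upright in the free well at crop (393,490), level with the stored one at (510,412). The knob is unchanged at (178,485), so the stay is still locked. Knob by top view: case x about 0.040, z about 0.122. Next is the tilted pre-grasp.

>>> jog_arm:
  commands:
    - [0.68, 0.02, -0.02, -0.03, -0.2, -0.014, 0]
    - [0.68, 0.05, -0.06, -0.08, -0.43, -0.03, 0]
    - [0.68, 0.063, -0.1, -0.13, -0.43, -0.03, 0]
    - [0.68, 0.063, -0.1, -0.145, -0.43, -0.03, 0]
    - [0.68, 0.063, -0.1, -0.145, -0.43, -0.03, 0]

```text
time: 16.83
position: [0.6319, 0.0134, 0.1674]
tool_rot: [1.748, 1.866, -0.637]
ft_force: [0.2, 0.8, 0.9]
grip_width: 0.678
grip_force: 0.0
```

```bash
python3 - <<'E'
from h import *
q=st(); R=Ro.from_rotvec(q["tool_rot"]).as_matrix()
print(((W(.040,.1185,.122)+.017*R[:,2])-q["position"])*2)
E
```

```text
t 16.83 pos [0.6319 0.0134 0.1674] case [0.0017 0.1166 0.1674] ty [0.998 0.066 0.001] tz [ 0.043 -0.643 -0.765] F [0.21 0.8  0.94] M [ 0.66  0.03 -0.01] grip 0.678 0.0 q [-0.71  0.46  0.38  1.58  0.51  1.37 -0.46]
[ 0.01053455 -0.09804078 -0.11675751]
```

>>> jog_arm:
  commands:
    - [0.68, 0.003, -0.03, -0.035, 0, 0, 0]
    - [0.68, 0.005, -0.055, -0.065, 0, 0, 0]
    - [0.68, 0.008, -0.08, -0.095, 0, 0, 0]
    - [0.68, 0.01, -0.098, -0.117, 0, 0, 0]
    - [0.68, 0.01, -0.098, -0.117, 0, 0, 0]
  grip_force: 10

```text
time: 17.25
position: [0.6381, -0.0357, 0.1115]
tool_rot: [1.75, 1.864, -0.631]
ft_force: [-0.5, -1.0, -0.2]
grip_width: 0.681
grip_force: 0.0
```

```bash
python3 - <<'E'
from h import *
st(); t=cam("top"); s=cam("scene"); print(red(s)[:2],red(t,(290,197),15)[:2])
cv2.imwrite("pics/pinch.png",np.hstack([cv2.resize(f[y:y+65,x:x+65],(400,400),interpolation=cv2.INTER_CUBIC) for f,x,y in((s["frame"][:,:,::-1],235,165),(t["frame"][:,:,::-1],258,165))]))
E
```

```text
t 17.25 pos [ 0.6381 -0.0357  0.1115] case [0.0511 0.1193 0.1115] ty [0.998 0.065 0.006] tz [ 0.046 -0.641 -0.766] F [-0.47 -1.01 -0.2 ] M [ 0.65  0.13 -0.05] grip 0.681 0.0 q [-0.66  0.5   0.39  1.66  0.52  1.23 -0.47]
((264.2068965517241, 197.48275862068965), 29.0) ((290.0952380952381, 196.6984126984127), 63.0)
```

View pics/pinch.png

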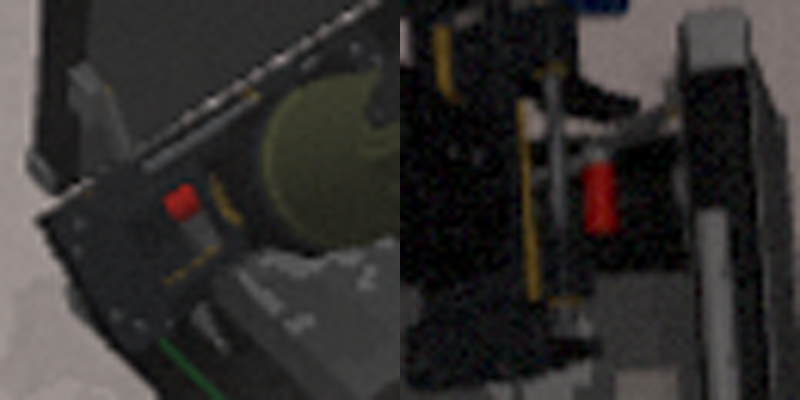

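Right half: the knob at (598,198) lies between the far finger (tip about (630,95)) and the near finger (dark on the dark gap at about row 270). Left half: the red knob end shows between the fingers at (182,200). I close gently.

>>> jog_arm:
  commands:
    - [0.55, 0, 0, 0, 0, 0, 0]
    - [0.5, 0, 0, 0, 0, 0, 0]
    - [0.4, 0, 0, 0, 0, 0, 0]
    - [0.4, 0, 0, 0, 0, 0, 0]
    - [0.4, 0, 0, 0, 0, 0, 0]
  grip_force: 10

```text
time: 17.77
position: [0.6361, -0.0327, 0.1107]
tool_rot: [1.748, 1.868, -0.637]
ft_force: [-8.7, 3.1, 7.1]
grip_width: 0.464
grip_force: 10.0
```

```bash
python3 - <<'E'
from h import *
st()
f=np.array([-.004,.058]); K0=np.array([.040,.122]); a0=np.arctan2(*(K0-f)[::-1])
for pull in (.005,.01,.015,.02,.025,.03,.035,.038,.04):
    x=K0[0]-pull; z=f[1]+np.sqrt(.0775**2-(x-f[0])**2); v=n*pull+Z*(z-K0[1]); print(pull,(v*2).round(3))
E
```

```text
t 17.77 pos [ 0.6361 -0.0327  0.1107] case [0.048  0.1176 0.1107] ty [0.998 0.067 0.   ] tz [ 0.043 -0.642 -0.766] F [-8.68  3.09  7.06] M [ 0.17  1.63 -1.25] grip 0.464 10.0 q [-0.66  0.51  0.39  1.66  0.52  1.24 -0.47]
0.005 [-0.001  0.01   0.006]
0.01 [-0.001  0.02   0.011]
0.015 [-0.002  0.03   0.016]
0.02 [-0.003  0.04   0.019]
0.025 [-0.003  0.05   0.022]
0.03 [-0.004  0.06   0.024]
0.035 [-0.005  0.07   0.026]
0.038 [-0.005  0.076  0.027]
0.04 [-0.005  0.08   0.027]
```

Pinched at 40 mm (knob plus links). I relieve the side load and pull forward over the top of its circle.

>>> jog_arm:
  commands:
    - [0.4, -0.004, 0.002, 0.002, 0, 0, 0]
    - [0.4, -0.006, 0.01, 0.006, 0, 0, 0]
    - [0.4, -0.007, 0.018, 0.01, 0, 0, 0]
    - [0.4, -0.007, 0.026, 0.014, 0, 0, 0]
    - [0.4, -0.008, 0.034, 0.017, 0, 0, 0]
  grip_force: 15

```text
time: 18.18
position: [0.635, -0.0166, 0.1192]
tool_rot: [1.745, 1.866, -0.631]
ft_force: [2.6, -3.7, -1.8]
grip_width: 0.466
grip_force: 15.0
```

```bash
python3 - <<'E'
from h import *
st()
E
```

```text
t 18.18 pos [ 0.635  -0.0166  0.1192] case [0.0319 0.1176 0.1192] ty [0.998 0.069 0.005] tz [ 0.049 -0.642 -0.765] F [ 2.56 -3.68 -1.75] M [ 0.3  -0.16  0.23] grip 0.466 15.0 q [-0.68  0.5   0.38  1.65  0.52  1.26 -0.48]
```

>>> jog_arm:
  commands:
    - [0.4, 0, 0.009, 0.003, 0, 0, 0]
    - [0.4, -0.001, 0.018, 0.006, 0, 0, 0]
    - [0.4, -0.002, 0.027, 0.008, 0, 0, 0]
    - [0.4, -0.003, 0.036, 0.01, 0, 0, 0]
    - [0.4, -0.003, 0.042, 0.01, 0, 0, 0]

```text
time: 18.6
position: [0.6335, 0.0059, 0.1239]
tool_rot: [1.744, 1.868, -0.629]
ft_force: [2.7, -3.0, -0.1]
grip_width: 0.461
grip_force: 15.0
```

```bash
python3 - <<'E'
from h import *
st(); s=cam("scene"); t=cam("top"); c=red(s)[0]; c2=red(t,(282,193),18); print(c,c2,CF(tri(s,c,t,c2[0])[0]), "y113:",ony(s,c,.113))
E
```

```text
t 18.6 pos [0.6335 0.0059 0.1239] case [0.0093 0.1176 0.1239] ty [0.997 0.071 0.005] tz [ 0.05  -0.641 -0.766] F [ 2.7  -3.02 -0.15] M [ 0.2  -0.09  0.23] grip 0.461 15.0 q [-0.7   0.5   0.37  1.63  0.51  1.29 -0.49]
(274.5, 201.5) ((276.03225806451616, 196.2741935483871), 62.0, (273, 191, 7, 12)) [-0.00197524  0.11173001  0.13916432] y113: [-0.00991027  0.113       0.14693551]
```

The knob is about 40 mm forward of lock (22 to 55 wanted). I let go and back off, then check that it stays broken.

>>> jog_arm:
  commands:
    - [0.5, 0, 0, 0, 0, 0, 0]
    - [0.6, 0, 0, 0, 0, 0, 0]
    - [0.68, 0, 0, 0, 0, 0, 0]
    - [0.68, 0, 0, 0, 0, 0, 0]
    - [0.68, 0, 0, 0, 0, 0, 0]

```text
time: 19.12
position: [0.633, 0.0048, 0.1234]
tool_rot: [1.745, 1.868, -0.63]
ft_force: [0.4, -0.1, 1.0]
grip_width: 0.659
grip_force: 0.0
```

>>> jog_arm:
  commands:
    - [0.68, -0.001, 0.015, 0.018, 0, 0, 0]
    - [0.68, -0.003, 0.04, 0.048, 0, 0, 0]
    - [0.68, -0.005, 0.07, 0.083, 0, 0, 0]
    - [0.68, -0.007, 0.1, 0.12, 0, 0, 0]
    - [0.68, -0.008, 0.12, 0.143, 0, 0, 0]

```text
time: 19.53
position: [0.6297, 0.0674, 0.1975]
tool_rot: [1.744, 1.869, -0.626]
ft_force: [0.6, 0.7, -0.6]
grip_width: 0.682
grip_force: 0.0
```

>>> jog_arm:
  commands:
    - [0.5, 0, 0.02, 0.06, 0.2, 0.014, 0]
    - [0.5, 0, 0.03, 0.14, 0.4, 0.028, 0]
    - [0.5, 0, 0.03, 0.22, 0.6, 0.042, 0]
    - [0.5, 0, 0.03, 0.3, 0.8, 0.056, 0]
    - [0.5, 0, 0.03, 0.38, 1.0, 0.07, 0]

```text
time: 19.95
position: [0.6287, 0.0806, 0.3894]
tool_rot: [2.053, 2.201, -0.164]
ft_force: [1.2, -0.6, -0.6]
grip_width: 0.512
grip_force: 0.0
```

```bash
python3 - <<'E'
from h import *
st(); s=cam("scene"); t=cam("top")
for dm,nr,r in((s,(272,200),14),(t,(280,195),18)):
    try: print(red(dm,nr,r))
    except Exception as e: print(e)
try:
    c=red(s,(272,200),14)[0]; c2=red(t,(280,195),18)[0]; print(CF(tri(s,c,t,c2)[0]))
except Exception as e: pass
for th in (1.2,1.25,1.3,1.35,1.4): 
    a=th+np.arctan2(.0125,.242); P=[W(.1-.2423*np.cos(a),y,.09+.2423*np.sin(a)) for y in(-.06,.06)]; print(th,proj(s,P).round(1).tolist(),proj(t,P).round(1).tolist())
save(s,"lid.png",(220,80,360,220),5)
E
```

```text
t 19.95 pos [0.6287 0.0806 0.3894] case [-0.0656  0.118   0.3894] ty [0.998 0.07  0.007] tz [ 0.019 -0.166 -0.986] F [ 1.24 -0.62 -0.59] M [0.08 0.   0.02] grip 0.512 0.0 q [-0.53  0.28  0.35  1.2   0.07  1.69 -0.11]
((273.16326530612247, 201.89795918367346), 49.0, (269, 198, 9, 9))
((276.14666666666665, 196.57333333333332), 75.0, (273, 191, 7, 13))
[-0.00022467  0.11296427  0.13592021]
1.2 [[312.1, 126.8], [280.1, 146.4]] [[289.8, 257.4], [286.4, 203.8]]
1.25 [[309.5, 123.8], [277.4, 143.3]] [[295.1, 257.0], [291.6, 203.2]]
1.3 [[306.8, 120.9], [274.7, 140.2]] [[300.6, 256.6], [296.9, 202.6]]
1.35 [[304.1, 118.1], [272.0, 137.3]] [[306.0, 256.2], [302.3, 202.1]]
1.4 [[301.4, 115.5], [269.3, 134.6]] [[311.6, 255.8], [307.7, 201.6]]
```

View pics/lid.png

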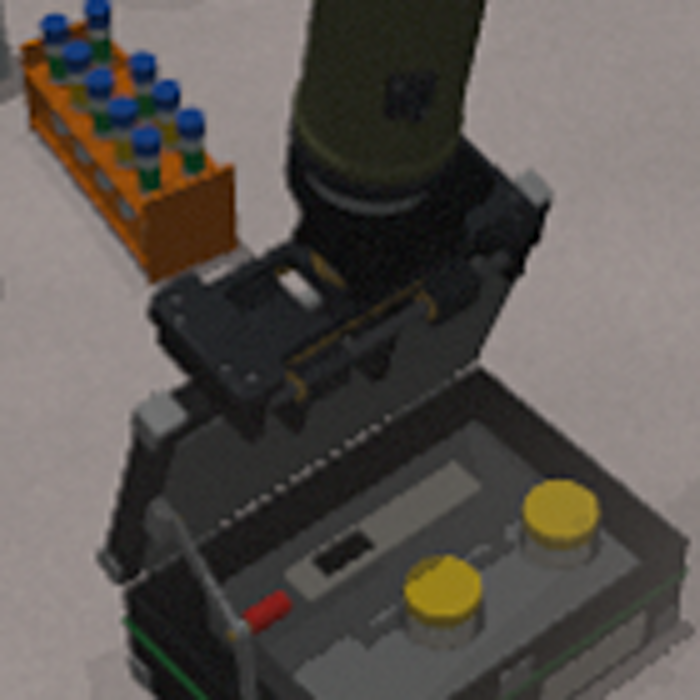

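The lid holds up with the stay broken: the knob is at crop (268,612), about 40 mm forward. The far lid corner at (160,412) puts the lid at roughly 1.27 rad. I untilt, turn 90° and go over the bar.

>>> jog_arm:
  commands:
    - [0.7, -0.03, 0, 0.01, 0.2, 0.014, 0]
    - [0.7, -0.08, 0, 0.02, 0.33, 0.023, 0]
    - [0.7, -0.13, 0, 0.03, 0.33, 0.023, 0]
    - [0.7, -0.18, 0, 0.03, 0.33, 0.023, 0]
    - [0.7, -0.22, 0, 0.03, 0.33, 0.023, 0]

```text
time: 20.47
position: [0.5176, 0.0792, 0.4012]
tool_rot: [2.145, 2.291, 0.005]
ft_force: [-0.1, -0.5, -1.0]
grip_width: 0.692
grip_force: 0.0
```

>>> jog_arm:
  commands:
    - [0.7, 0, -0.01, 0, 0, 0, 0.2]
    - [0.7, 0, -0.03, 0, 0, 0, 0.4]
    - [0.7, 0, -0.05, 0, 0, 0, 0.6]
    - [0.7, 0, -0.06, 0, 0, 0, 0.8]
    - [0.7, 0, -0.06, 0, 0, 0, 1.0]

```text
time: 20.88
position: [0.5189, 0.0481, 0.4008]
tool_rot: [1.474, 2.771, 0.004]
ft_force: [0.1, -0.2, -0.8]
grip_width: 0.704
grip_force: 0.0
```

>>> jog_arm:
  commands:
    - [0.7, 0, -0.01, 0, 0, 0, 0.2]
    - [0.7, 0, -0.03, 0, 0, 0, 0.4]
    - [0.7, 0, -0.05, 0, 0, 0, 0.6]
    - [0.7, 0, -0.07, 0, 0, 0, 0.8]
    - [0.7, 0, -0.08, 0, 0, 0, 1.0]

```text
time: 21.3
position: [0.5189, 0.0083, 0.4006]
tool_rot: [0.705, 3.06, 0.004]
ft_force: [-0.1, -0.3, -0.3]
grip_width: 0.705
grip_force: 0.0
```

>>> jog_arm:
  commands:
    - [0.7, 0, -0.02, 0, 0, 0, 0.2]
    - [0.7, 0, -0.04, 0, 0, 0, 0.4]
    - [0.7, 0, -0.06, 0, 0, 0, 0.6]
    - [0.7, 0, -0.08, 0, 0, 0, 0.8]
    - [0.7, 0, -0.087, 0, 0, 0, 1.0]

```text
time: 21.72
position: [0.5188, -0.0355, 0.4006]
tool_rot: [-0.11, 3.139, 0.004]
ft_force: [-0.2, -0.9, -0.8]
grip_width: 0.7
grip_force: 0.0
```

```bash
python3 - <<'E'
from h import *
st(); s=cam("scene"); print(red(s,(272,200),14)[0])
for th in (1.2,1.25,1.3,1.4): 
    R=lambda u,w:(.1-u*np.cos(th)+w*np.sin(th), .09+u*np.sin(th)+w*np.cos(th))
    x,z=R(.2,.0125); print(th,proj(s,W(x,.15,z))[0].round(1))
g=s["frame"][150:175,240:266].mean(2).round().astype(int)
m=(g>70).astype(np.uint8); print("\n".join("".join("#" if v else "." for v in r) for r in m))
E
```

```text
t 21.72 pos [ 0.5188 -0.0355  0.4006] case [4.270e-02 4.000e-04 4.006e-01] ty [-0.07   0.998  0.003] tz [ 0.     0.003 -1.   ] F [-0.18 -0.9  -0.81] M [-0.05  0.03  0.02] grip 0.7 0.0 q [-0.4   0.01  0.42  1.46 -0.01  1.67  1.66]
(273.06, 201.92)
1.2 [252.  168.3]
1.25 [249.8 165.7]
1.3 [247.6 163.2]
1.4 [243.3 158.4]
##########################
##########################
########################..
#######################...
#####################.....
###################.......
##################........
################..........
##############............
##############............
###############...........
################..........
#################.........
#######.#########.........
#######..#######..........
#######..######...........
#######...###.............
#######...................
#######...................
######....................
######....................
######....................
######....................
#####.....................
#####.....................
```

>>> jog_arm:
  commands:
    - [0.7, 0, 0, -0.04, 0, 0, 0]
    - [0.7, 0, 0, -0.08, 0, 0, 0]
    - [0.7, 0, 0, -0.12, 0, 0, 0]
    - [0.7, 0, 0, -0.16, 0, 0, 0]
    - [0.7, 0, 0, -0.182, 0, 0, 0]

```text
time: 22.18
position: [0.5182, -0.0331, 0.3071]
tool_rot: [0.103, -3.137, -0.005]
ft_force: [-0.6, 0.1, 0.6]
grip_width: 0.701
grip_force: 0.0
```

>>> jog_arm:
  commands:
    - [0.5, 0, 0, 0, 0, 0, 0]
    - [0.35, 0, 0, 0, 0, 0, 0]
    - [0.3, 0, 0, 0, 0, 0, 0]
    - [0.25, 0, 0, 0, 0, 0, 0]
    - [0.25, 0, 0, 0, 0, 0, 0]
  grip_force: 5

```text
time: 22.6
position: [0.5198, -0.0338, 0.3103]
tool_rot: [-0.104, 3.138, 0.006]
ft_force: [-0.1, -0.3, 0.4]
grip_width: 0.405
grip_force: 0.0
```

```bash
python3 - <<'E'
from h import *
lid()
E
```

```text
t 22.6 pos [ 0.5198 -0.0338  0.3103] case [0.0411 0.0015 0.3103] ty [-0.066  0.998  0.004] tz [ 0.002  0.004 -1.   ] F [-0.13 -0.29  0.41] M [0.04 0.05 0.01] grip 0.405 0.0 q [-0.4   0.    0.42  1.64 -0.01  1.49  1.66]
lid~ 1.2781579575302988 r 0.2464253525289191
```

>>> jog_arm:
  commands:
    - [0.25, 0, 0, 0, 0, 0, 0]
    - [0.2, 0, 0, 0, 0, 0, 0]
    - [0.1, 0, 0, 0, 0, 0, 0]
    - [0, 0, 0, 0, 0, 0, 0]
    - [0, 0, 0, 0, 0, 0, 0]
  grip_force: 8

```text
time: 23.02
position: [0.5193, -0.0336, 0.3093]
tool_rot: [-0.105, 3.139, 0.006]
ft_force: [0.3, 0.5, 1.4]
grip_width: 0.13
grip_force: 8.0
```

>>> jog_arm:
  commands:
    - [0, 0, 0, 0, 0, 0, 0]
    - [0, 0, 0, 0, 0, 0, 0]
    - [0, 0, 0, 0, 0, 0, 0]
    - [0, 0, 0, 0, 0, 0, 0]
    - [0, 0, 0, 0, 0, 0, 0]
  grip_force: 25

```text
time: 23.43
position: [0.5193, -0.0336, 0.3093]
tool_rot: [-0.105, 3.139, 0.006]
ft_force: [0.1, 1.7, 2.5]
grip_width: 0.132
grip_force: 25.0
```

```bash
python3 - <<'E'
from h import *
lid()
h=W(.1,0,.09); r=.2425; a0=np.arctan2(.0125,.242)
for t0,ths in((1.26,np.arange(1.22,.8,-.04)),):
    pass
prev=1.27
for k in range(8):
    row=[]
    for i in range(1,6):
        th=prev-.04*i; a,b=a0+th,a0+prev
        v=n*r*(np.cos(a)-np.cos(b))+Z*r*(np.sin(a)-np.sin(b)); row.append([0]+(v*2).round(3).tolist()+[0,0,0])
    prev-=.2; print(round(prev,2),row)
E
```

```text
t 23.43 pos [ 0.5193 -0.0336  0.3093] case [0.0408 0.001  0.3093] ty [-0.067  0.998  0.004] tz [ 0.     0.004 -1.   ] F [0.08 1.66 2.54] M [ 0.34  0.03 -0.01] grip 0.132 25.0 q [-0.4   0.    0.42  1.64 -0.01  1.49  1.66]
lid~ 1.2760118714089947 r 0.24547748071214667
1.07 [[0, -0.001, 0.019, -0.005, 0, 0, 0], [0, -0.003, 0.037, -0.011, 0, 0, 0], [0, -0.004, 0.055, -0.018, 0, 0, 0], [0, -0.005, 0.073, -0.025, 0, 0, 0], [0, -0.006, 0.091, -0.033, 0, 0, 0]]
0.87 [[0, -0.001, 0.017, -0.009, 0, 0, 0], [0, -0.002, 0.034, -0.018, 0, 0, 0], [0, -0.003, 0.051, -0.028, 0, 0, 0], [0, -0.005, 0.067, -0.039, 0, 0, 0], [0, -0.006, 0.082, -0.051, 0, 0, 0]]
0.67 [[0, -0.001, 0.015, -0.012, 0, 0, 0], [0, -0.002, 0.03, -0.025, 0, 0, 0], [0, -0.003, 0.044, -0.038, 0, 0, 0], [0, -0.004, 0.058, -0.052, 0, 0, 0], [0, -0.005, 0.071, -0.066, 0, 0, 0]]
0.47 [[0, -0.001, 0.012, -0.015, 0, 0, 0], [0, -0.002, 0.024, -0.03, 0, 0, 0], [0, -0.002, 0.036, -0.046, 0, 0, 0], [0, -0.003, 0.046, -0.062, 0, 0, 0], [0, -0.004, 0.056, -0.079, 0, 0, 0]]
0.27 [[0, -0.001, 0.009, -0.017, 0, 0, 0], [0, -0.001, 0.018, -0.034, 0, 0, 0], [0, -0.002, 0.026, -0.052, 0, 0, 0], [0, -0.002, 0.033, -0.07, 0, 0, 0], [0, -0.003, 0.04, -0.088, 0, 0, 0]]
0.07 [[0, -0.0, 0.006, -0.019, 0, 0, 0], [0, -0.001, 0.011, -0.037, 0, 0, 0], [0, -0.001, 0.015, -0.056, 0, 0, 0], [0, -0.001, 0.019, -0.075, 0, 0, 0], [0, -0.001, 0.021, -0.094, 0, 0, 0]]
-0.13 [[0, -0.0, 0.002, -0.019, 0, 0, 0], [0, -0.0, 0.003, -0.039, 0, 0, 0], [0, -0.0, 0.004, -0.058, 0, 0, 0], [0, -0.0, 0.003, -0.077, 0, 0, 0], [0, -0.0, 0.002, -0.097, 0, 0, 0]]
-0.33 [[0, 0.0, -0.002, -0.019, 0, 0, 0], [0, 0.0, -0.005, -0.039, 0, 0, 0], [0, 0.001, -0.008, -0.058, 0, 0, 0], [0, 0.001, -0.012, -0.077, 0, 0, 0], [0, 0.001, -0.017, -0.095, 0, 0, 0]]
```

The bar is gripped again with low forces. I lower the lid along the arc at about 0.5 rad/s.

>>> jog_arm:
  commands:
    - [0, -0.001, 0.019, -0.005, 0, 0, 0]
    - [0, -0.003, 0.037, -0.011, 0, 0, 0]
    - [0, -0.004, 0.055, -0.018, 0, 0, 0]
    - [0, -0.005, 0.073, -0.025, 0, 0, 0]
    - [0, -0.006, 0.091, -0.033, 0, 0, 0]

```text
time: 23.85
position: [0.5162, 0.013, 0.2918]
tool_rot: [-0.106, 3.14, 0.005]
ft_force: [1.4, 0.5, 0.4]
grip_width: 0.126
grip_force: 25.0
```

>>> jog_arm:
  commands:
    - [0, -0.001, 0.017, -0.009, 0, 0, 0]
    - [0, -0.002, 0.034, -0.018, 0, 0, 0]
    - [0, -0.003, 0.051, -0.028, 0, 0, 0]
    - [0, -0.005, 0.067, -0.039, 0, 0, 0]
    - [0, -0.006, 0.082, -0.051, 0, 0, 0]

```text
time: 24.27
position: [0.5135, 0.0541, 0.2667]
tool_rot: [-0.105, 3.139, 0.007]
ft_force: [1.9, 0.2, 1.4]
grip_width: 0.127
grip_force: 25.0
```

```bash
python3 - <<'E'
from h import *
lid()
E
```

```text
t 24.27 pos [0.5135 0.0541 0.2667] case [-0.047   0.0013  0.2667] ty [-0.067  0.998  0.004] tz [ 0.001  0.004 -1.   ] F [1.86 0.16 1.35] M [-0.13 -0.61 -0.01] grip 0.127 25.0 q [-0.48  0.01  0.33  1.72 -0.01  1.41  1.49]
lid~ 0.8752349983491778 r 0.24471034038818187
```

>>> jog_arm:
  commands:
    - [0, -0.001, 0.015, -0.012, 0, 0, 0]
    - [0, -0.002, 0.03, -0.025, 0, 0, 0]
    - [0, -0.003, 0.044, -0.038, 0, 0, 0]
    - [0, -0.004, 0.058, -0.052, 0, 0, 0]
    - [0, -0.005, 0.071, -0.066, 0, 0, 0]

```text
time: 24.68
position: [0.5111, 0.0889, 0.2334]
tool_rot: [-0.104, 3.139, 0.006]
ft_force: [5.3, -0.2, -0.6]
grip_width: 0.125
grip_force: 25.0
```

>>> jog_arm:
  commands:
    - [0, -0.001, 0.012, -0.015, 0, 0, 0]
    - [0, -0.002, 0.024, -0.03, 0, 0, 0]
    - [0, -0.002, 0.036, -0.046, 0, 0, 0]
    - [0, -0.003, 0.046, -0.062, 0, 0, 0]
    - [0, -0.004, 0.056, -0.079, 0, 0, 0]

```text
time: 25.1
position: [0.5091, 0.1169, 0.194]
tool_rot: [-0.105, 3.139, 0.006]
ft_force: [6.0, 0.2, 0.3]
grip_width: 0.128
grip_force: 25.0
```

```bash
python3 - <<'E'
from h import *
lid()
E
```

```text
t 25.1 pos [0.5091 0.1169 0.194 ] case [-0.11    0.0012  0.194 ] ty [-0.067  0.998  0.004] tz [ 0.001  0.004 -1.   ] F [6.01 0.18 0.33] M [-0.04 -1.19 -0.05] grip 0.128 25.0 q [-0.54  0.06  0.28  1.82 -0.02  1.26  1.38]
lid~ 0.47824220003337276 r 0.2433018326165598
```

>>> jog_arm:
  commands:
    - [0, 0.001, 0.009, -0.017, 0, 0, 0]
    - [0, 0.002, 0.018, -0.034, 0, 0, 0]
    - [0, 0.002, 0.026, -0.052, 0, 0, 0]
    - [0, 0.002, 0.033, -0.07, 0, 0, 0]
    - [0, 0.002, 0.04, -0.088, 0, 0, 0]

```text
time: 25.52
position: [0.5079, 0.1368, 0.1489]
tool_rot: [0.105, -3.136, -0.005]
ft_force: [-2.8, 2.4, -0.5]
grip_width: 0.126
grip_force: 25.0
```

>>> jog_arm:
  commands:
    - [0, 0, 0.005, -0.015, 0, 0, 0]
    - [0, -0.001, 0.009, -0.03, 0, 0, 0]
    - [0, -0.001, 0.013, -0.046, 0, 0, 0]
    - [0, -0.001, 0.016, -0.061, 0, 0, 0]
    - [0, -0.001, 0.019, -0.076, 0, 0, 0]

```text
time: 25.93
position: [0.5073, 0.1461, 0.1111]
tool_rot: [0.105, -3.136, -0.005]
ft_force: [-5.2, 2.8, -1.8]
grip_width: 0.128
grip_force: 25.1
```

```bash
python3 - <<'E'
from h import *
lid()
E
```

```text
t 25.93 pos [0.5073 0.1461 0.1111] case [-0.1392  0.0014  0.1111] ty [-0.067  0.998  0.004] tz [-0.004  0.003 -1.   ] F [-5.19  2.84 -1.8 ] M [0.37 1.11 0.12] grip 0.128 25.1 q [-0.56  0.15  0.25  1.9  -0.05  1.1   1.35]
lid~ 0.11468830849400509 r 0.24249235236145675
```

>>> jog_arm:
  commands:
    - [0, 0, 0.002, -0.01, 0, 0, 0]
    - [0, 0, 0.003, -0.02, 0, 0, 0]
    - [0, 0, 0.004, -0.03, 0, 0, 0]
    - [0, 0, 0.005, -0.04, 0, 0, 0]
    - [0, 0, 0.005, -0.048, 0, 0, 0]

```text
time: 26.35
position: [0.5071, 0.1489, 0.0871]
tool_rot: [0.105, -3.136, -0.006]
ft_force: [-5.5, 4.9, -0.9]
grip_width: 0.126
grip_force: 25.1
```

>>> jog_arm:
  commands:
    - [0, 0, 0, -0.002, 0, 0, 0]
    - [0, 0, 0, -0.004, 0, 0, 0]
    - [0, 0, 0, -0.006, 0, 0, 0]
    - [0, 0, 0, -0.008, 0, 0, 0]
    - [0, 0, 0, -0.008, 0, 0, 0]

```text
time: 26.77
position: [0.5071, 0.1491, 0.0833]
tool_rot: [0.106, -3.136, -0.007]
ft_force: [-4.9, 4.5, -2.7]
grip_width: 0.131
grip_force: 25.1
```

```bash
python3 - <<'E'
from h import *
lid()
E
```

```text
t 26.77 pos [0.5071 0.1491 0.0833] case [-0.1423  0.0014  0.0833] ty [-0.067  0.998  0.004] tz [-0.004  0.004 -1.   ] F [-4.88  4.52 -2.68] M [0.79 0.98 0.07] grip 0.131 25.1 q [-0.56  0.18  0.25  1.92 -0.06  1.05  1.35]
lid~ -0.0010467681495057585 r 0.24251242340960766
```

>>> jog_arm:
  commands:
    - [0, 0, 0, -0.002, 0, 0, 0]
    - [0, 0, 0, -0.004, 0, 0, 0]
    - [0, 0, 0, -0.006, 0, 0, 0]
    - [0, 0, 0, -0.008, 0, 0, 0]
    - [0, 0, 0, -0.008, 0, 0, 0]

```text
time: 27.18
position: [0.5072, 0.1493, 0.0818]
tool_rot: [0.105, -3.136, -0.008]
ft_force: [-11.1, 1.8, 13.4]
grip_width: 0.125
grip_force: 25.2
```

Firm contact at the rim (13 N), so the lid is shut. I open, rise and check.

>>> jog_arm:
  commands:
    - [0, -0.003, 0, 0.003, 0, 0, 0]
    - [0.2, -0.003, 0, 0.003, 0, 0, 0]
    - [0.4, -0.003, 0, 0.003, 0, 0, 0]
    - [0.4, -0.003, 0, 0.003, 0, 0, 0]
    - [0.4, -0.003, 0, 0.003, 0, 0, 0]

```text
time: 27.6
position: [0.5086, 0.1472, 0.0822]
tool_rot: [-0.103, 3.139, 0.005]
ft_force: [0.1, -0.2, 0.1]
grip_width: 0.335
grip_force: 0.0
```

>>> jog_arm:
  commands:
    - [0.4, 0, 0, 0, 0, 0, 0]
    - [0.4, 0, 0, 0.03, 0, 0, 0]
    - [0.4, 0, 0, 0.08, 0, 0, 0]
    - [0.4, 0, 0, 0.14, 0, 0, 0]
    - [0.4, 0, 0, 0.2, 0, 0, 0]

```text
time: 28.02
position: [0.5075, 0.1475, 0.1827]
tool_rot: [0.103, -3.139, -0.004]
ft_force: [-0.4, 0.4, 0.3]
grip_width: 0.401
grip_force: 0.0
```

>>> jog_arm:
  commands:
    - [0.4, 0, 0.05, 0.06, 0, 0, 0]
    - [0.4, 0, 0.1, 0.12, 0, 0, 0]
    - [0.4, 0, 0.16, 0.18, 0, 0, 0]
    - [0.4, 0, 0.22, 0.2, 0, 0, 0]
    - [0.4, 0, 0.28, 0.2, 0, 0, 0]

```text
time: 28.43
position: [0.5096, 0.2901, 0.2866]
tool_rot: [-0.103, 3.133, 0.012]
ft_force: [1.2, 0.4, 0.2]
grip_width: 0.398
grip_force: 0.0
```

>>> jog_arm:
  commands:
    - [0.4, 0, 0.07, 0, 0, 0, 0]
    - [0.4, 0, 0.14, 0, 0, 0, 0]
    - [0.4, 0, 0.2, 0, 0, 0, 0]
    - [0.4, 0, 0.26, 0, 0, 0, 0]
    - [0.4, 0, 0.26, 0, 0, 0, 0]

```text
time: 28.85
position: [0.5048, 0.4256, 0.2803]
tool_rot: [0.118, -3.137, -0.01]
ft_force: [-2.7, 0.1, -0.9]
grip_width: 0.399
grip_force: 0.0
```

```bash
python3 - <<'E'
from h import *
st(); t=cam("top"); s=cam("scene")
g=cv2.cvtColor(t["frame"],cv2.COLOR_RGB2GRAY).astype(float); ref=cv2.cvtColor(cv2.resize(cv2.imread("pics/top0.png"),(560,420),interpolation=cv2.INTER_AREA),cv2.COLOR_BGR2GRAY).astype(float)
print("top diff case", np.abs(g-ref)[175:305,222:325].mean(), "bg", np.abs(g-ref)[320:340,240:320].mean())
gs=cv2.cvtColor(s["frame"],cv2.COLOR_RGB2GRAY).astype(float); rs=cv2.cvtColor(cv2.resize(cv2.imread("pics/scene0.png"),(560,420),interpolation=cv2.INTER_AREA),cv2.COLOR_BGR2GRAY).astype(float)
a,b=gs[145:250,240:362],rs[145:250,240:362]; print("scene diff",np.abs(a-b).mean(),cv2.phaseCorrelate(a,b))
save(s,"final.png",(220,110,380,250),5)
E
```

```text
t 28.85 pos [0.5048 0.4256 0.2803] case [-0.4182  0.0181  0.2803] ty [-0.075  0.997  0.007] tz [-0.003  0.006 -1.   ] F [-2.67  0.06 -0.94] M [ 0.01  0.18 -0.01] grip 0.399 0.0 q [-0.81  0.32  0.1   1.34 -0.04  1.48  0.93]
top diff case 3.8067214339059 bg 3.515
scene diff 6.479078844652615 ((0.5107729032803832, 0.024648672259615978), 1.0394749659578009)
```

View pics/final.png

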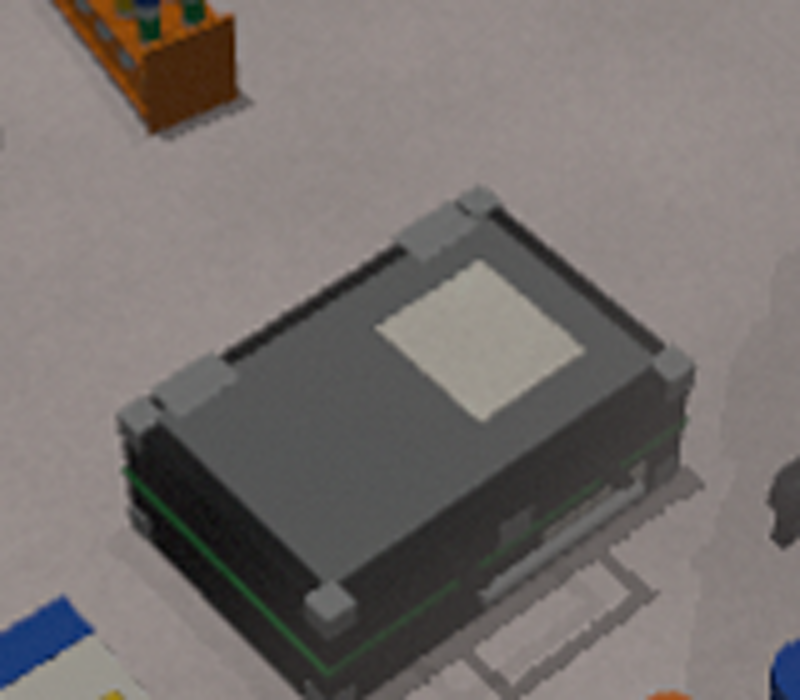

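The lid is flat on the rim as at the start, with the handle at crop (565,540), and nothing is touched. I hand in the job.

```bash
python3 -c "
from bench import ctrl
print(ctrl.close_job())"
```

```text
the job is handed in; nothing more can be done
None
```

The yellow-capped cup stands in the free well and the lid is shut over it with the hand clear; I handed the job in at about 29 s of the 72 s, and no verdict came back.

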